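# Set the stop screw of a bench jig to a setting block

## Robot

A 7-joint arm with a two-finger parallel gripper is mounted at the origin on the work surface. World frame = base frame: x ahead of the robot, y to its left, z up, the work surface at z = 0. Lengths are in m, angles in rad, forces in N, time in s.
With the tool pointing down it reaches from about 0.4 to 0.85 m from the base axis. Payload 10.4 kg.
Tool frame: the origin (TCP) lies at the very end of the fingers, on their centre line; the grasp point (between the pads) lies 19 mm behind it; z points along the fingers, y is the direction in which the jaws open and shut (so a half turn about z gives the same grasp; the last joint's range is limited). The gripper opens to 87 mm and grips with 3 to 60 N. Pads are 19 mm wide; open, the fingers measure 117 mm over their backs; the gripper's body (75 mm by 190 mm) begins 51 mm behind the grasp point.
Start: joints at [1.308, 0.332, -0.065, 1.46, 0.022, 1.35, -0.088], TCP at [0.148, -0.607, 0.223] pointing down, gripper open.
Joint ranges: [-2.6, 2.6], [-0.5, 2.12], [-1.47, 1.34], [0.16, 2.42], [-1.27, 4.41], [0.06, 2.06], [-2.6, 2.6]. Speed limits (rad/s): [2.22, 2.22, 2.79, 2.79, 3.14, 3.14, 3.14].

## Interface

Orientations are given as a unit quaternion [x, y, z, w].
In Python, from bench import read_state, imaging, r gives the robot as it stands. The module is installed in compiled form; this text tells all that it offers.
- The arm moves only by the tool move_arm, never from a script. Its argument "series" is a list of rows, each a list of 4 numbers: the shift along the tool's x, y, z in m, then the turn about the tool's z in rad. In form: [[x, y, z, roll], ...]. A call has 1 to 20 rows; each row is the pose to reach, as a shift and turn from the pose commanded when the call began, along the tool's axes at that moment; what a row does not reach only later rows make up. A row lasts 1/10 s, in which the tool goes at most 50 mm and 8.59 degrees, less where a joint would pass 70% of its speed; a pose out of reach is approached as far as the arm can. A call with a gripper value outside its range is refused whole. "claw" is the gripper's target within -1 to 1 (fully open at 1, half-way at 0, shut at -1), set as the call begins (left out, the last holds). The fingers move at their own pace and stop on an object; "newtons" is the grip in N (left out, the last holds). Time passes only in rows, so rows that repeat a pose let the fingers close. It gives the time, the measured TCP pose, the force and the opening at its end, in the units of the state.
- read_state(): the state, without advancing time (a new reading comes with each control period).
- imaging.camera(name): name is "scene" or "top"; returns (picture, depth): 420x560x3 uint8, red, green, blue; 420x560 float32, m along the optical axis (not along the pixel's ray), 0 where there is no reading.
- imaging.get_calibration(name): a dict with "camera_matrix" (3x3 intrinsics, pixels), "R" (3x3) and "t" (3): a world point X has camera coordinates R X + t. Camera axes: x right, y down, z forward; pixel columns grow to the right and rows downward; lengths in m; the calibration is good to about 2 mm. A picture is of the moment at which its call begins. get_calibration takes no time and is no camera call.
- r.close_job(): hands the job in, once; it reports no verdict.
The state is a dict: "time": time; "joint_positions": joint angles; "joint_vel": joint speeds; "joint_torque": joint torques, N m; "ee_pos": TCP position; "eef_rot": TCP orientation; "ft_force": force on the tool from outside, world axes, zero at the start; "torque": the same for the moment, N m; "width": finger opening in m.
Only numpy, scipy, OpenCV 4.12 (cv2) and the standard library are available. Lean on these libraries where they do the work, as an engineer would, in place of code of your own. Each camera call takes 0.05 s, during which the arm holds its last target.

## Task

Push the steel setting block along its channel until it lies part-way under the jig's stop foot, about 30 mm short of the end stop, then turn the stop screw clockwise with the square-handled driver until the block just drags beneath the foot - lightly pinched, never clamped hard. Then push the block fully home against the end stop so that it stays lightly pinched, and leave the driver standing in the screw and the other things on the bench undisturbed.

Things in the scene. Friction and masses are not known exactly. Their poses are not given: they have to be found in the camera images.
- jig: aluminium jig plate, fixed, 270 x 110 x 12 mm, with the block's channel. Origin: on the bench, straight below the stop foot and screw; x runs along the channel towards the end stop, z up. Plate spans x -205 to +65 mm. Channel floor z = 12 mm; its side walls are 27 mm apart, 7 mm high, x -190 to +50. End stop face at x = +50 mm.
- bridge: grey bridge over the channel, same origin and axes as the jig: two uprights at y = +-38 mm, a crossbeam (z 48 to 62 mm) with the stop foot below and the screw head above, and a top guide plate (34 mm in x, 90 in y, z 92 to 107 mm). The foot, a round-nosed pin of 12 mm, starts 1 to 5.8 mm higher than the block's top; that gap is not measured and differs each time.
- foot_spot (a point): point on the channel floor under the foot (12 mm above the bench). The foot is sprung: on touching the block it presses with 0.5 N, and 5 N more per further mm that the screw lowers it. 'Just drags' is a pinch of 1.5 to 12 N (best about 5 N); 18 N is clamped hard.
- guide (a point): centre of the mouth of the chamfered 17 mm round hole in the top guide plate, on the screw axis, 107 mm above the bench. It guides the driver's shaft: a driver let go in it with its blade in the slot keeps standing, leaning 4 degrees at most.
- screw (a joint): turning angle (rad) of the stop screw, 0 at the start, growing clockwise seen from above; limits -0.3 and 3.0. Stiff: it stays where it is left (friction 0.08 N m). Clockwise lowers the foot by 2.865 mm per rad (18 mm a turn); the screw head itself does not rise or fall.
- slot (a point): middle of the floor of the slot in the steel screw head, on the screw axis 66 mm above the bench, under the guide hole. The slot is 6 mm wide, 12 mm deep, 18 mm long and runs along this frame's x (which turns with the screw; at angle 0 along the jig's x). z up.
- block: steel setting block, 0.30 kg: bar 130 x 24 x 12 mm with an upright grip near its outer end. Origin: centre of the bar's underside; x along the bar towards the end stop. It lies on the channel floor. Home (front end at the end stop) its origin is at jig x = -15 mm; it starts drawn back at -90 to -110. Floor and foot rub with mu 0.48 to 0.72: drag = mu x (3 N + 2 x pinch).
- grip (a point): middle of the block's upright grip at the level of the bar's top (12 mm above the block's underside), at x = -57 mm of the block. The grip is 16 mm along x, 22 mm across, and 34 mm high above this point; the block can be pushed by its outer (-x) face, just above the bar.
- driver: driver, 114 mm long, 0.11 kg, standing blade down in its holder. Origin: lower end of the blade; z up along the shaft; x along the blade's width. Blade 13 mm wide (x), 3.5 mm thick (y), 14 mm long below the shaft; round shaft of 14 mm diameter from 14 to 59 mm; black square handle 26 x 26 mm (sides along x and y) from 59 to 114 mm.
- blade_tip (a point): lower end of the driver's blade, on its axis (the same point as the driver's origin).
- holder: white block 60 x 60 x 45 mm, fixed, with an upright hole of 17 mm, 40 mm deep, in which the driver stands. Origin: centre of the underside.
- mug: green mug, bystander, 78 mm wide, 88 mm high. Origin: centre of the underside.
- jar: amber jar, bystander, 48 mm wide, 70 mm high. Origin: centre of the underside.
- tape: lying roll of tape, bystander, 90 mm wide, 20 mm high. Origin: centre of the underside.
- notes: pad of notes, bystander, 72 x 72 x 14 mm. Origin: centre of the underside.
- stapler: stapler, bystander, 130 x 34 x 40 mm. Origin: centre of the underside.

How it is judged:
On the way:
1. with the block part-way in (still at least 8 mm short of home), the stop foot pinches it lightly (1.2 to 14 N) (contact force between block and bridge between 1.2 and 14 N and x of block in the frame of jig between -0.06 and -0.023 m), for 0.2 s.
At the end, for the whole second after the job is handed in: The block is home against the end stop (within 4 mm), at rest, pinched by the stop foot with 1.5 to 12 N; the driver stands at rest in the screw, its blade in the slot (axis within 6 mm, blade end under 8 mm above the slot floor, tilt under 0.15 rad) (x of block in the frame of jig above -0.019 m and contact force between block and bridge between 1.5 and 12 N and horizontal distance between blade_tip and slot below 0.006 m and z of blade_tip in the frame of jig below 0.074 m and angle between driver's own z axis and vertical below 0.15 rad and linear speed of block below 0.01 m/s and linear speed of driver below 0.02 m/s); the robot touches nothing.
It fails at once if the stop foot bears hard on the block (over 18 N) (contact force between block and bridge above 18 N).
It fails at once if a bystander (mug, jar, tape, notes, stapler) is moved by more than 30 mm (distance of any of mug, jar, tape, notes, stapler from where it was at the start of the episode above 0.03 m).
It also fails if it takes over 72 s, if anything falls off the work surface, if the arm or the gripper's body presses on something with over 40 N, if the wrist force passes 120 N, or if a joint passes its speed limit or range.

## Working session

There is one attempt and no reset: what is moved stays moved. The work goes in short steps, Python scripts to look and compute and a tool call to move; the robot and the scene stay as the last step left them, time stands still between calls to the robot, and variables do not carry over. Pictures are saved under pics/ and viewed, and the job is handed in when it is done.

Besides the shell and the picture viewer there is one more tool, called after "Emit:" as name(argument=value, ...) on one line, values as JSON. move_arm: Moves the arm, as the interface text tells. Its arguments: {"type":"object","properties":{"series":{"type":"array","items":{"type":"array","items":{"type":"number"}}},"claw":{"type":"number"},"newtons":{"type":"number"}},"required":["series"]}

```bash
mkdir -p pics
python3 - <<'E'
from bench import read_state, imaging, r
import cv2,numpy as np
for n in("scene","top"):
    p,d=imaging.camera(n); cv2.imwrite(f"pics/{n}0.png",p[:,:,::-1]); np.save(f"{n}0.npy",d)
    c=imaging.get_calibration(n); print(n,c)
s=read_state(); print(s)
E
```

```text
scene {'camera_matrix': array([[454.58851969,   0.        , 274.66434651],
       [  0.        , 454.58851969, 208.36894412],
       [  0.        ,   0.        ,   1.        ]]), 'R': array([[ 0.30206159,  0.95318263, -0.01420098],
       [ 0.83139743, -0.27069811, -0.48528429],
       [-0.46640873,  0.13477909, -0.87424109]]), 't': array([-0.13705375, -0.41923698,  1.49242556])}
top {'camera_matrix': array([[413.76864924,   0.        , 278.04003217],
       [  0.        , 413.76864924, 206.88450374],
       [  0.        ,   0.        ,   1.        ]]), 'R': array([[-0.02641446, -0.99964616, -0.00313524],
       [-0.97836268,  0.02649562, -0.2051937 ],
       [ 0.20520417, -0.00235268, -0.97871636]]), 't': array([-0.01417421,  0.54335756,  0.82169819])}
{'time': 0.1, 'joint_positions': array([ 1.30835907,  0.33284908, -0.06470131,  1.46086771,  0.02161864,
        1.34991497, -0.08850993]), 'joint_vel': array([-0.00021711, -0.00059831, -0.00043336, -0.00052674, -0.0002822 ,
       -0.00069576,  0.00023821]), 'joint_torque': array([ 2.34984014e-03, -6.24547434e+01,  2.52540805e-02, -3.90719748e+01,
       -6.14085258e-02,  3.65556171e-02,  8.27238949e-06]), 'ee_pos': array([ 0.14837044, -0.6067645 ,  0.22180333]), 'eef_rot': array([ 9.92817262e-01,  1.19638759e-01, -1.19228224e-04, -6.60820594e-04]), 'ft_force': array([ 0.31083414, -0.13681137,  0.55147826]), 'torque': array([-0.00758671, -0.01596051, -0.01205026]), 'width': 0.08706389825510465}
```

View pics/scene0.png

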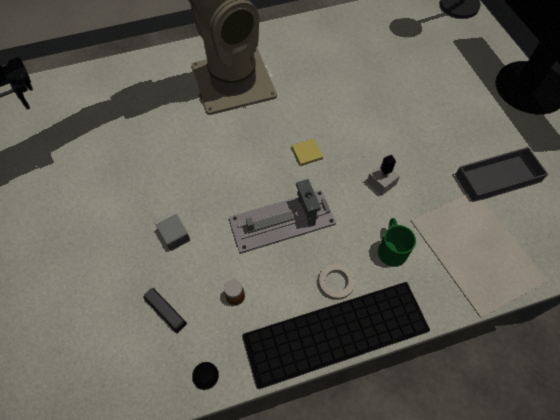

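View pics/top0.png

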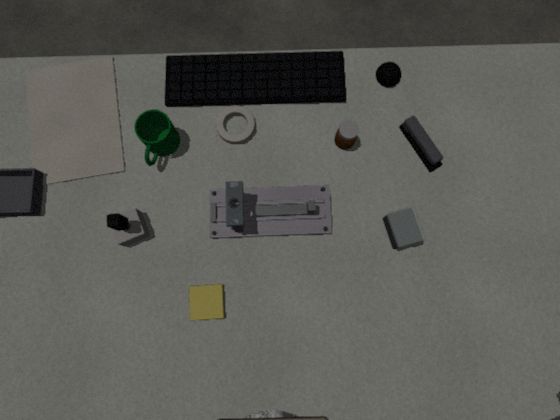

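Run:
```python
import cv2,numpy as np
def crop(n,x0,y0,x1,y1,k,o):
    p=cv2.imread(f"pics/{n}0.png")[y0:y1,x0:x1]
    p=np.clip((p/255.)**0.6*255,0,255).astype(np.uint8)
    p=cv2.resize(p,None,fx=k,fy=k,interpolation=cv2.INTER_CUBIC)
    for x in range(x0,x1,10): cv2.putText(p,str(x),((x-x0)*k,8),0,.3,(0,255,255)); cv2.line(p,((x-x0)*k,10),((x-x0)*k,14),(0,255,255))
    for y in range(y0,y1,10): cv2.putText(p,str(y),(0,(y-y0)*k+3),0,.3,(0,255,255)); 
    cv2.imwrite(f"pics/{o}.png",p)
crop("top",200,170,340,250,5,"c1")
crop("top",95,195,165,255,8,"c2")
crop("scene",220,170,345,255,6,"c3")
crop("scene",360,145,410,200,10,"c4")
```

```text
(no output)
```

View pics/c1.png

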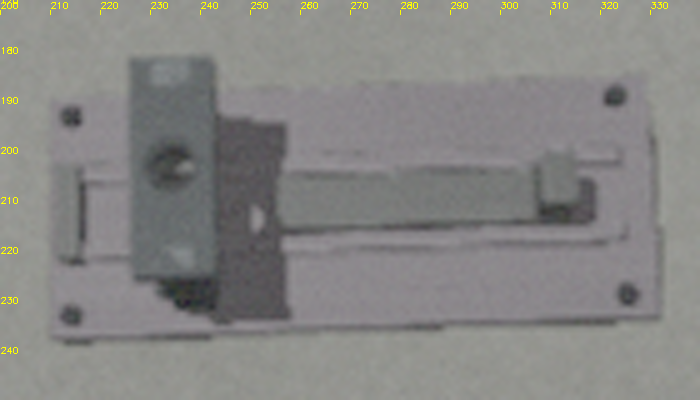

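View pics/c2.png

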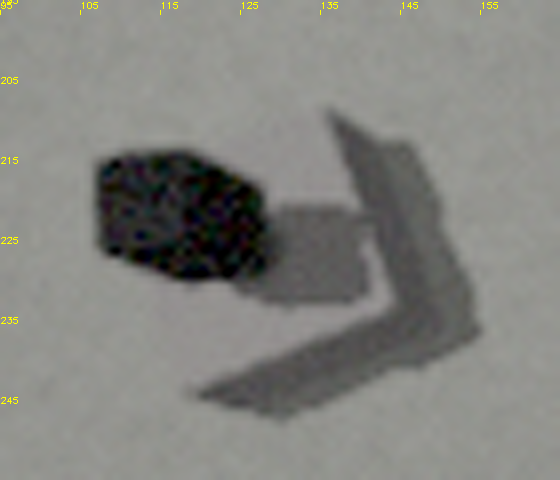

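View pics/c3.png

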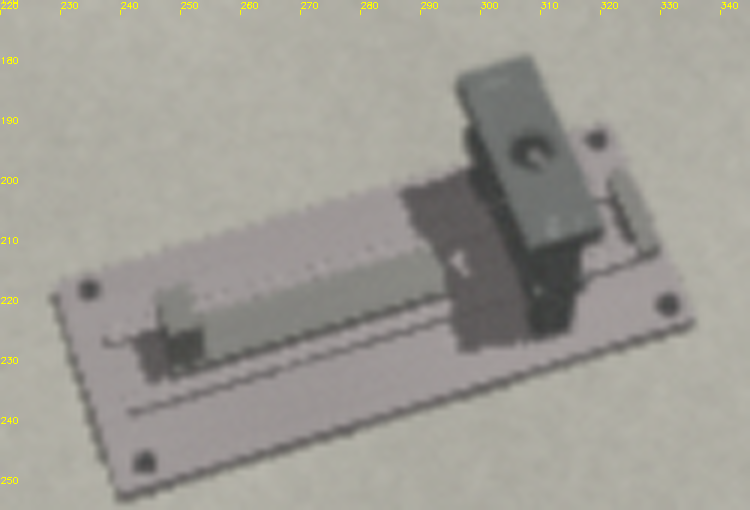

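View pics/c4.png

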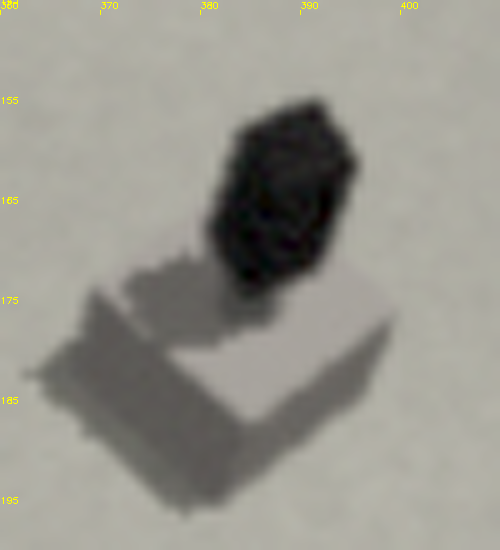

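```bash
cat > h.py <<'E'
import numpy as np,cv2
from bench import read_state, imaging, r
C={n:imaging.get_calibration(n) for n in("scene","top")}
def un(n,u,v,z):
    c=C[n];K=c["camera_matrix"];R=c["R"];t=c["t"]
    d=R.T@np.linalg.solve(K,[u,v,1]);o=-R.T@t
    return o+d*(z-o[2])/d[2]
def proj(n,X):
    c=C[n];x=c["camera_matrix"]@(c["R"]@np.asarray(X)+c["t"]);return x[:2]/x[2]
def tri(u1,u2,a="top",b="scene"):
    P=[C[n]["camera_matrix"]@np.c_[C[n]["R"],C[n]["t"]] for n in(a,b)]
    X=cv2.triangulatePoints(P[0],P[1],np.array(u1,float),np.array(u2,float)).ravel()
    X=X[:3]/X[3]; return X,[proj(a,X)-u1,proj(b,X)-u2]
def px(c,x0,y0,k): return (x0+(c[0]+.5)/k-.5,y0+(c[1]+.5)/k-.5)
E
python3 - <<'E'
from h import *
np.set_printoptions(precision=4,suppress=True)
T=[px(c,200,170,5) for c in[(71,116),(71,315),(615,97),(628,293)]]
S=[px(c,220,170,6) for c in[(668,304),(597,140),(145,463),(88,289)]]
for a,b in zip(T,S): print(tri(a,b)[0],un("top",*a,.012),un("scene",*b,.012))
for n,L in(("top",T),("scene",S)):
    W=np.array([un(n,*a,.012) for a in L]); d=(W[0]+W[1]-W[2]-W[3])/2
    print(n,W.mean(0),np.degrees(np.arctan2(d[1],d[0])),np.linalg.norm(d), W.mean(0)+d/np.linalg.norm(d)*.07)
g=px((170,166),200,170,5);gs=px((532,153),220,170,6)
print("guide",tri(g,gs),un("top",*g,.107),un("scene",*gs,.107))
# grip top
g=px((557,152),200,170,5)
# holder corners top (z .045)/ scene
E
```

```text
[0.5882 0.1154 0.0133] [0.5883 0.1147 0.012 ] [0.5877 0.1166 0.012 ]
[0.498  0.1149 0.0134] [0.498  0.1142 0.012 ] [0.4973 0.1161 0.012 ]
[ 0.5905 -0.1289  0.0129] [ 0.5905 -0.1302  0.012 ] [ 0.5904 -0.128   0.012 ]
[ 0.501  -0.1302  0.0148] [ 0.5012 -0.1316  0.012 ] [ 0.4997 -0.1293  0.012 ]
top [ 0.5445 -0.0082  0.012 ] 90.62294288823539 0.24537639442540768 [0.5438 0.0618 0.012 ]
scene [ 0.5438 -0.0061  0.012 ] 90.59806692658104 0.2449701757671986 [0.543  0.0639 0.012 ]
guide (array([0.544 , 0.0616, 0.1031]), [array([-0.5431, -0.0992]), array([-0.3561,  0.0674])]) [0.5429 0.0601 0.107 ] [0.5463 0.0616 0.107 ]
```

Run:
```python
from h import *
np.set_printoptions(precision=4,suppress=True)
print("grip",un("top",*px((558,177),200,170,5),.058))
import itertools
O=np.array([.5435,.0628,0]);th=np.radians(90.61);ex=np.array([np.cos(th),np.sin(th),0]);ey=np.array([-ex[1],ex[0],0]);ez=np.array([0,0,1.])
J=lambda x,y,z:O+ex*x+ey*y+ez*z
def draw(n,pts,img,x0,y0,k,col):
    q=[((proj(n,p)-[x0,y0]+.5)*k-.5) for p in pts]
    cv2.polylines(img,[np.round(np.array(q)).astype(int)],True,col,1)
G=un("top",*px((558,177),200,170,5),.058); gx=(G-O)@ex; gy=(G-O)@ey; print(gx,gy)
for n,x0,y0,k,o,f in(("top",200,170,5,"m1","c1"),("scene",220,170,6,"m3","c3")):
    img=cv2.imread(f"pics/{f}.png")
    rect=lambda a,b,c,d,z:[J(a,c,z),J(b,c,z),J(b,d,z),J(a,d,z)]
    draw(n,rect(-.205,.065,-.055,.055,.012),img,x0,y0,k,(0,0,255))
    draw(n,rect(-.017,.017,-.045,.045,.107),img,x0,y0,k,(0,0,255))
    draw(n,[J(.0085*np.cos(a),.0085*np.sin(a),.107) for a in np.linspace(0,6.28,24)],img,x0,y0,k,(0,0,255))
    draw(n,rect(gx-.008,gx+.008,-.011,.011,.058),img,x0,y0,k,(0,255,0))
    draw(n,rect(gx-.008,gx+.057+.065,-.012,.012,.024),img,x0,y0,k,(255,0,0))
    cv2.imwrite(f"pics/{o}.png",img)
# depth: handle top / holder
for n,b in(("top",(95,195,165,255)),("scene",(355,140,415,205)),("top",(200,170,335,245))):
    d=np.load(f"{n}0.npy");c=C[n];u,v=np.meshgrid(np.arange(b[0],b[2]),np.arange(b[1],b[3]))
    dd=d[v,u];X=np.stack([u,v,np.ones_like(u)],-1)@np.linalg.inv(c["camera_matrix"]).T*dd[...,None]
    W=(X-c["t"])@c["R"]; ok=dd>0
    for lo,hi in((.038,.052),(.105,.135),(.095,.104),(.052,.064)):
        m=ok&(W[...,2]>lo)&(W[...,2]<hi)
        if m.sum()>3:
            P=W[m];print(n,b[0],lo,hi,m.sum(),P.mean(0),np.median(P[:,2]),cv2.minAreaRect(P[:,:2].astype(np.float32)*1000))
```

```text
grip [ 0.5446 -0.0991  0.058 ]
-0.1618569892982148 0.0006135743155470096
top 95 0.038 0.052 570 [0.5101 0.2878 0.0443] 0.04438373864614932 ((514.2894897460938, 295.63970947265625), (61.032718658447266, 60.60750198364258), 20.891075134277344)
top 95 0.105 0.135 200 [0.5131 0.2936 0.1167] 0.11762323498543809 ((514.168212890625, 295.5622253417969), (26.576120376586914, 25.90561294555664), 5.105434894561768)
top 95 0.095 0.104 29 [0.5089 0.2871 0.1002] 0.10049344719710421 ((508.0928955078125, 287.91302490234375), (14.141547203063965, 29.41437530517578), 51.136375427246094)
scene 355 0.038 0.052 324 [0.5207 0.2935 0.0435] 0.04361009962178698 ((513.8766479492188, 297.31756591796875), (62.18519592285156, 64.180908203125), 21.974994659423828)
scene 355 0.105 0.135 110 [0.5167 0.2958 0.1149] 0.11577849630459595 ((515.3705444335938, 297.30712890625), (26.845354080200195, 26.528234481811523), 1.0076651573181152)
scene 355 0.095 0.104 26 [0.5206 0.2928 0.0993] 0.09907527526940466 ((520.40625, 292.78369140625), (32.891944885253906, 14.938212394714355), 51.35926818847656)
top 200 0.038 0.052 23 [ 0.5217 -0.0381  0.0457] 0.04657133917361104 ((524.8055419921875, -19.065521240234375), (18.79420280456543, 177.0712890625), 12.893211364746094)
top 200 0.105 0.135 607 [0.5437 0.0586 0.1069] 0.10679994916402001 ((544.2146606445312, 58.39518737792969), (34.343505859375, 89.58059692382812), 89.96092224121094)
top 200 0.095 0.104 62 [0.5373 0.0539 0.1007] 0.10160636820970555 ((542.6421508789062, 57.57380676269531), (31.909664154052734, 88.32875061035156), 88.68731689453125)
top 200 0.052 0.064 111 [ 0.5387 -0.0583  0.0585] 0.05845228029259037 ((527.5621948242188, -18.622222900390625), (177.4448699951172, 60.17452621459961), 88.96665954589844)
```

View pics/m1.png

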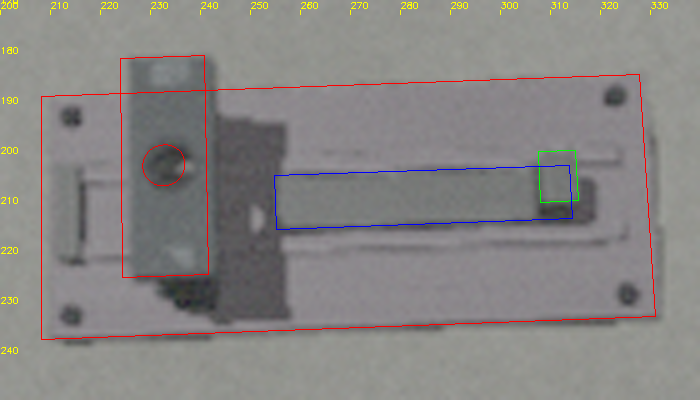

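View pics/m3.png

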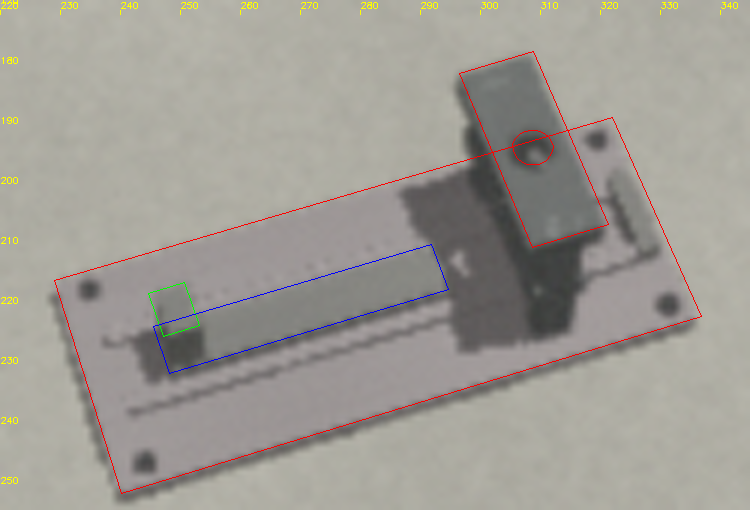

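Run:
```python
from h import *
from scipy.optimize import minimize
np.set_printoptions(precision=4,suppress=True)
# handle silhouettes
def box(x,y,yaw,w,z0,z1):
    c,s=np.cos(yaw),np.sin(yaw)
    return [np.array([x+c*a-s*b,y+s*a+c*b,z]) for a in(-w/2,w/2) for b in(-w/2,w/2) for z in(z0,z1)]
for n,b in(("top",(100,205,135,240)),("scene",(372,148,402,182))):
    p=cv2.imread(f"pics/{n}0.png").max(2)[b[1]:b[3],b[0]:b[2]].astype(float)
    m=np.clip((70-p)/50,0,1)
    def cost(q):
        h=[(proj(n,P)-[b[0],b[1]]+.5)*8-.5 for P in box(q[0],q[1],q[2],.026,.064,.119)]
        hull=cv2.convexHull(np.array(h,np.float32))
        im=np.zeros((m.shape[0]*8,m.shape[1]*8),np.uint8);cv2.fillPoly(im,[np.round(hull*16).astype(np.int32)],255,shift=4)
        return np.abs(cv2.resize(im,m.shape[::-1],interpolation=cv2.INTER_AREA)/255.-m).sum()
    best=min(((cost((x,y,a)),x,y,np.degrees(a)) for x in np.arange(.508,.522,.001) for y in np.arange(.288,.302,.001) for a in np.radians(np.arange(-45,45,3))))
    print(n,best)
    for a in range(-45,46,9): print(a,round(min(cost((best[1]+i*.001,best[2]+j*.001,np.radians(a))) for i in(-1,0,1) for j in(-1,0,1)),1),end=" ")
for n,b in(("scene",(285,170,330,220)),("top",(215,170,250,240))):
    d=np.load(f"{n}0.npy");c=C[n];u,v=np.meshgrid(np.arange(b[0],b[2]),np.arange(b[1],b[3]))
    dd=d[v,u];X=np.stack([u,v,np.ones_like(u)],-1)@np.linalg.inv(c["camera_matrix"]).T*dd[...,None]
    W=(X-c["t"])@c["R"]; m=(dd>0)&(abs(W[...,2]-.106)<.004);P=W[m]
    print(n,m.sum(),cv2.minAreaRect(P[:,:2].astype(np.float32)*1000),P[:,2].mean())
    q=P[:,:2]@np.array([[np.cos(.0106),-np.sin(.0106)],[np.sin(.0106),np.cos(.0106)]])
    print(np.percentile(q,[0,2,98,100],axis=0))
```

```text
top (np.float64(72.96039215686275), np.float64(0.512), np.float64(0.294), np.float64(-14.999999999999998))
-45 98.5 -36 89.6 -27 92.0 -18 77.0 -9 75.3 0 81.5 9 90.7 18 102.6 27 107.3 36 105.1 45 98.5 scene (np.float64(61.258823529411764), np.float64(0.517), np.float64(0.296), np.float64(39.0))
-45 67.8 -36 69.7 -27 63.5 -18 73.7 -9 79.3 0 79.9 9 79.7 18 78.1 27 72.0 36 63.3 45 67.8 scene 384 ((543.193603515625, 61.362281799316406), (93.4150619506836, 35.26362609863281), 0.9766268730163574) 0.10551669961403128
[[0.4971 0.038 ]
 [0.5009 0.0385]
 [0.5891 0.072 ]
 [0.5905 0.0733]]
top 708 ((543.9967651367188, 58.625877380371094), (90.30747985839844, 34.38945770263672), 0.5270141363143921) 0.10651629730486664
[[0.4994 0.0357]
 [0.5005 0.0361]
 [0.5883 0.0695]
 [0.5898 0.0701]]
```

Run:
```python
from h import *
np.set_printoptions(precision=1,suppress=True,linewidth=200)
for n,b in(("top",(95,195,165,255)),("scene",(355,140,415,205))):
    d=np.load(f"{n}0.npy");c=C[n];u,v=np.meshgrid(np.arange(b[0],b[2]),np.arange(b[1],b[3]))
    dd=d[v,u];X=np.stack([u,v,np.ones_like(u)],-1)@np.linalg.inv(c["camera_matrix"]).T*dd[...,None]
    W=(X-c["t"])@c["R"]
    m=(dd>0)&(W[...,2]>.1155)&(W[...,2]<.124); P=W[m]*1000; print(n,m.sum(),P.mean(0)); 
    hull=cv2.convexHull(P[:,:2].astype(np.float32))[:,0]; print(hull.tolist() and hull.T)
    A=np.linalg.lstsq(np.c_[P[:,:2],np.ones(len(P))],P[:,2],rcond=None)[0]; print("slope",A[:2]*1000)
    m2=(dd>0)&(W[...,2]>.07); img=cv2.imread(f"pics/{n}0.png")[b[1]:b[3],b[0]:b[2]]; im=img.copy(); im[m2]=(0,0,255); im[m]=(0,255,0)
    g=np.clip((img/255.)**.4*255,0,255).astype(np.uint8)
    cv2.imwrite(f"pics/h_{n}.png",cv2.resize(np.hstack([g,im]),None,fx=6,fy=6,interpolation=cv2.INTER_NEAREST))
```

```text
top 155 [513.5 295.1 118.2]
[[526.8 524.6 523.  522.3 520.9 507.  504.8 500.9 500.8 502.4 504.3 508.3 512.5 519.8 522.  524.2 526.2 526.5]
 [295.1 304.1 306.5 307.  308.1 307.4 306.9 303.1 297.4 289.3 283.6 282.  282.6 283.6 284.  284.6 286.6 290.9]]
slope [12.3  3.1]
scene 61 [514.4 297.  117.6]
[[527.9 526.9 524.8 522.  503.5 502.2 502.4 503.2 507.5 523.6]
 [290.6 299.7 305.5 310.  307.3 302.1 293.5 287.6 285.1 286.7]]
slope [ 0.6 33.2]
```

View pics/h_top.png

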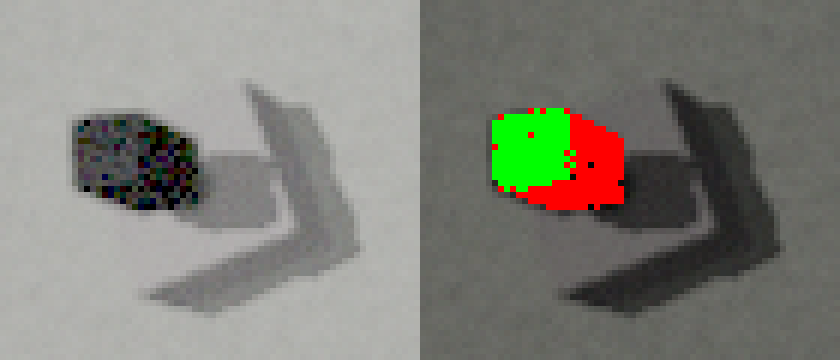

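View pics/h_scene.png

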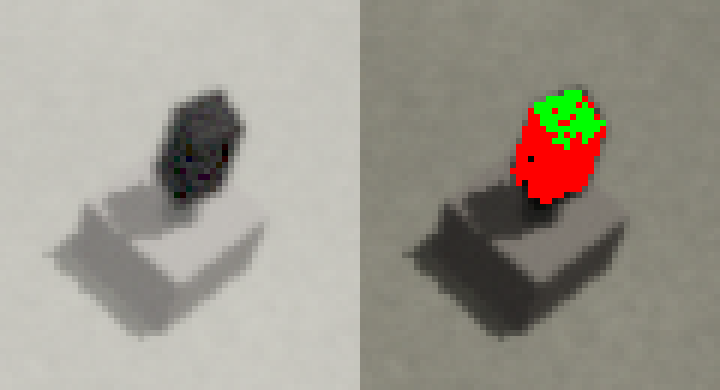

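```bash
cat >> h.py <<'E'
from scipy.spatial.transform import Rotation as Ro
def sh(tx,ty,tz,psi=None,show=True):
    """psi deg: target world angle of tool x"""
    s=read_state();R=Ro.from_quat(s["eef_rot"]).as_matrix();p=s["ee_pos"]
    cur=np.arctan2(R[1,0],R[0,0])
    d=R.T@(np.array([tx,ty,tz])-p)
    roll=0 if psi is None else -(np.radians(psi)-cur)
    print("t",round(s["time"],2),"p",p.round(4),"psi",round(np.degrees(cur),2),"tilt",round(np.degrees(np.arccos(-R[2,2])),2),"j7",round(s["joint_positions"][6],3),"F",s["ft_force"].round(2),"T",s["torque"].round(3),"w",round(s["width"],4))
    print("shift",d.round(4),"roll",round((roll+np.pi)%(2*np.pi)-np.pi,4))
E
python3 -c "
from h import *
sh(.5458,-.098,.12,90.6)"
```

```text
t 0.1 p [ 0.1484 -0.6068  0.2218] psi 13.74 tilt 0.08 j7 -0.089 F [ 0.31 -0.14  0.55] T [-0.008 -0.016 -0.012] w 0.0871
shift [ 0.5069 -0.3997  0.1023] roll -1.3414
```

Emit:
move_arm(series=[[0.507,-0.4,0.02,-1.341],[0.507,-0.4,0.02,-1.341],[0.507,-0.4,0.02,-1.341],[0.507,-0.4,0.02,-1.341],[0.507,-0.4,0.02,-1.341],[0.507,-0.4,0.02,-1.341],[0.507,-0.4,0.02,-1.341],[0.507,-0.4,0.02,-1.341],[0.507,-0.4,0.02,-1.341],[0.507,-0.4,0.02,-1.341],[0.507,-0.4,0.02,-1.341],[0.507,-0.4,0.02,-1.341],[0.507,-0.4,0.1,-1.341],[0.507,-0.4,0.1,-1.341],[0.507,-0.4,0.1,-1.341],[0.507,-0.4,0.1,-1.341],[0.507,-0.4,0.1,-1.341]], claw=1)

```text
time: 1.8
ee_pos: [0.5464, -0.0994, 0.1239]
eef_rot: [0.704, 0.71, 0.0, 0.001]
ft_force: [0.6, -0.5, 0.0]
width: 0.0869
```

```bash
python3 -c "
from h import *
sh(.5458,-.098,.03,90.6)
p,d=imaging.camera('top');np.save('d1.npy',d)
cv2.imwrite('pics/t1.png',cv2.resize(np.clip((p[150:290,200:400,::-1]/255.)**.6*255,0,255).astype(np.uint8),None,fx=4,fy=4))
p,d=imaging.camera('scene')
cv2.imwrite('pics/s1.png',cv2.resize(np.clip((p[150:290,200:400,::-1]/255.)**.6*255,0,255).astype(np.uint8),None,fx=4,fy=4))
"
```

```text
t 1.8 p [ 0.5464 -0.0994  0.1239] psi 90.49 tilt 0.11 j7 -0.051 F [ 0.61 -0.46  0.01] T [ 0.013 -0.158 -0.013] w 0.0869
shift [ 0.0015 -0.0007  0.0939] roll -0.0019
```

View pics/t1.png

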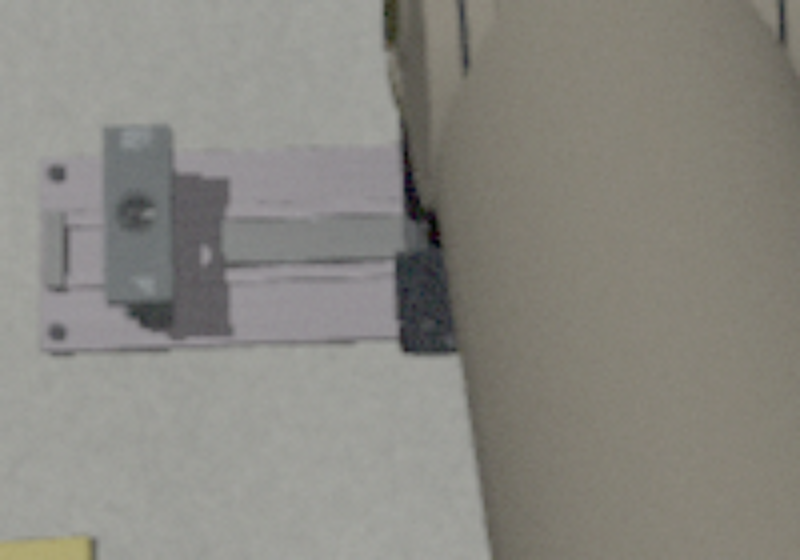

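View pics/s1.png

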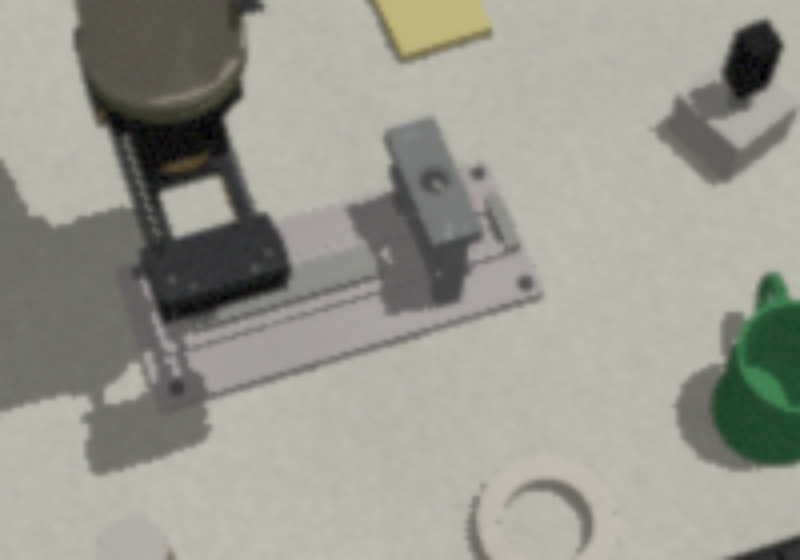

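```bash
python3 -c "
from h import *
f=lambda n,X:((proj(n,X)-[200,150])*4).round()
for X in [(.546,-.099,.124),(.59,-.099,.124),(.605,-.11,.124),(.605,-.09,.124),(.605,-.09,.194),(.641,-.137,.194),(.641,-.062,.194),(.5,-.099,.124),(.641,-.137,.264),(.641,-.062,.264)]: print(X,f('scene',X),f('top',X))
"
```

```text
(0.546, -0.099, 0.124) [187. 236.] [455. 189.]
(0.59, -0.099, 0.124) [207. 296.] [451. 103.]
(0.605, -0.11, 0.124) [197. 323.] [472.  73.]
(0.605, -0.09, 0.124) [229. 313.] [431.  74.]
(0.605, -0.09, 0.194) [223. 258.] [442.  29.]
(0.641, -0.137, 0.194) [160. 336.] [540. -48.]
(0.641, -0.062, 0.194) [289. 299.] [378. -44.]
(0.5, -0.099, 0.124) [167. 174.] [459. 281.]
(0.641, -0.137, 0.264) [149. 277.] [ 562. -110.]
(0.641, -0.062, 0.264) [287. 238.] [ 384. -105.]
```

Emit:
move_arm(series=[[0.001,0,0.05,0],[0.001,0,0.08,0],[0.001,0,0.094,0],[0.001,0,0.094,0],[0.001,0,0.094,0],[0.001,0,0.094,0]])

```text
time: 2.5
ee_pos: [0.5473, -0.0975, 0.0305]
eef_rot: [0.704, 0.711, 0.001, 0.001]
ft_force: [-0.3, -0.2, -0.6]
width: 0.0871
```

```bash
python3 -c "
from h import *
sh(.5458,-.098,.03,90.6)
print(read_state()['joint_positions'])"
```

```text
t 2.5 p [ 0.5473 -0.0975  0.0305] psi 90.55 tilt 0.18 j7 -0.118 F [-0.26 -0.2  -0.65] T [-0.012 -0.135 -0.021] w 0.0871
shift [-0.0005 -0.0015  0.0005] roll -0.0008
[ 0.59651244  0.43943163 -0.59939902  1.81987595  0.29625516  0.96934291
 -0.11789077]
```

Emit:
move_arm(series=[[0,0,0,0],[0,0,0,0],[0,0,0,0],[0,0,0,0],[0,0,0,0],[0,0,0,0],[0,0,0,0],[0,0,0,0]], claw=-1, newtons=15)

```text
time: 3.3
ee_pos: [0.5459, -0.0971, 0.0285]
eef_rot: [0.704, 0.711, -0.0, -0.0]
ft_force: [0.4, -0.2, 0.0]
width: 0.0311
```

```bash
python3 -c "
from h import *
sh(.5458,-.098,.03,90.6)"
```

```text
t 3.3 p [ 0.5459 -0.0971  0.0285] psi 90.57 tilt 0.0 j7 -0.118 F [ 0.38 -0.17  0.04] T [ 0.005 -0.068 -0.021] w 0.0311
shift [-0.0009 -0.0001 -0.0015] roll -0.0005
```

Emit:
move_arm(series=[[0,0,0,0],[0,0,0,0],[0,0,0,0],[0,0,0,0],[0,0,0,0]])

```text
time: 3.8
ee_pos: [0.5458, -0.0972, 0.0285]
eef_rot: [0.704, 0.711, -0.0, -0.0]
ft_force: [-0.4, -0.0, 0.6]
width: 0.0218
```

```bash
python3 -c "
from h import *
sh(.5458,-.098,.03,90.6)
p,d=imaging.camera('scene')
cv2.imwrite('pics/s2.png',cv2.resize(np.clip((p[150:290,200:400,::-1]/255.)**.6*255,0,255).astype(np.uint8),None,fx=4,fy=4))
"
```

```text
t 3.8 p [ 0.5458 -0.0972  0.0285] psi 90.57 tilt 0.02 j7 -0.118 F [-0.45 -0.04  0.58] T [-0.05   0.138  0.033] w 0.0218
shift [-0.0008 -0.     -0.0015] roll -0.0004
```

View pics/s2.png

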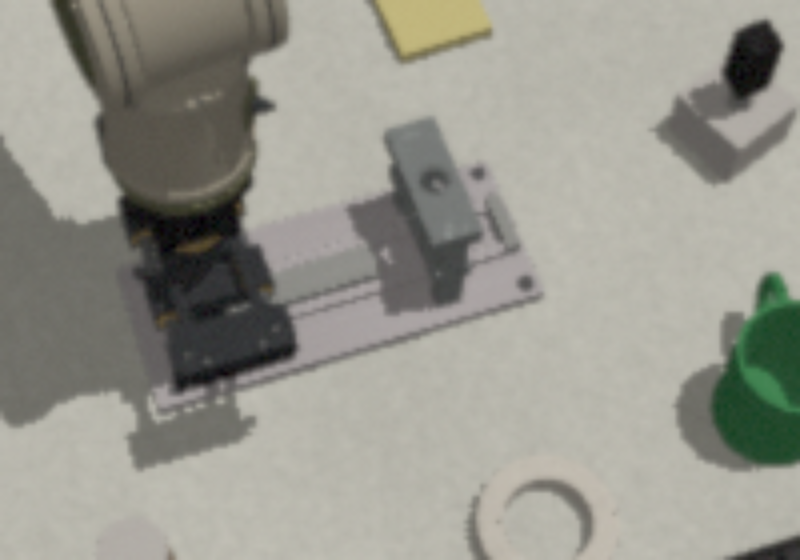

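Emit:
move_arm(series=[[0.005,0,0,0],[0.01,0,0,0],[0.015,0,0,0],[0.02,0,0,0],[0.025,0,0,0],[0.03,0,0,0],[0.035,0,0,0],[0.04,0,0,0],[0.045,0,0,0],[0.05,0,0,0],[0.055,0,0,0]])

```text
time: 4.95
ee_pos: [0.5454, -0.0417, 0.0285]
eef_rot: [0.704, 0.711, -0.0, 0.0]
ft_force: [-0.1, -1.2, -0.6]
width: 0.0216
```

```bash
python3 -c "
from h import *
sh(.5458,-.098,.03,90.6)
for i in range(1):
  p,d=imaging.camera('scene');p2,d2=imaging.camera('top')
  sh(.5458,-.098,.03,90.6)
g=lambda p:cv2.resize(np.clip((p[150:270,220:350,::-1]/255.)**.6*255,0,255).astype(np.uint8),None,fx=3,fy=3,interpolation=cv2.INTER_CUBIC)
cv2.imwrite('pics/s3.png',np.hstack([g(p),g(p2)]))
"
```

```text
t 4.95 p [ 0.5454 -0.0417  0.0285] psi 90.58 tilt 0.0 j7 -0.224 F [-0.12 -1.17 -0.65] T [-0.28  -0.137  0.014] w 0.0216
shift [-0.0563 -0.0001 -0.0015] roll -0.0004
t 5.05 p [ 0.5454 -0.041   0.0285] psi 90.64 tilt 0.03 j7 -0.223 F [-0.33  0.63 -1.17] T [ 0.057 -0.125  0.021] w 0.0216
shift [-0.057  -0.0002 -0.0015] roll 0.0007
```

View pics/s3.png

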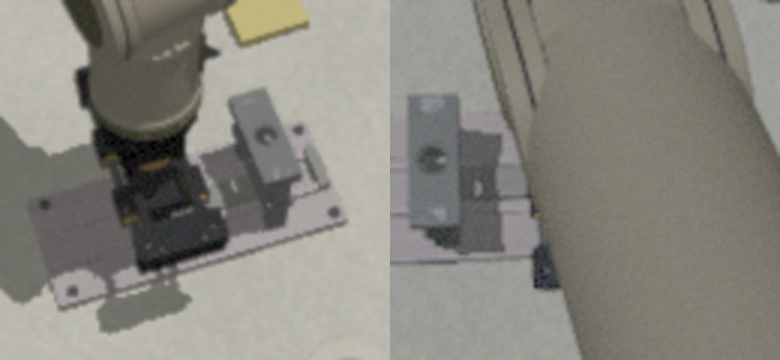

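```bash
cat >> h.py <<'E'
def avg(n=6):
    F=[];T=[]
    for i in range(n):
        s=read_state();F.append(s["ft_force"]);T.append(s["torque"])
        if i<n-1: imaging.camera("top")
    s=read_state();print("t",round(s["time"],2),"p",s["ee_pos"].round(5),"F",np.mean(F,0).round(2),"sd",np.std(F,0).round(2),"T",np.mean(T,0).round(3),"w",round(s["width"],4))
E
python3 -c "
from h import *
avg()"
```

```text
t 5.3 p [ 0.54539 -0.04224  0.02852] F [-0.27  1.04 -1.55] sd [0.38 0.61 0.31] T [ 0.139 -0.094 -0.007] w 0.0224
```

Emit:
move_arm(series=[[0,0,0,0],[0,0,0,0],[0,0,-0.0005,0],[0,0,-0.001,0],[0,0,-0.001,0]], newtons=50)

```text
time: 5.8
ee_pos: [0.5453, -0.0424, 0.0295]
eef_rot: [0.704, 0.711, -0.0, 0.0]
ft_force: [0.2, 0.7, -2.3]
width: 0.022
```

```bash
python3 -c "
from h import *
avg()"
```

```text
t 6.05 p [ 0.54537 -0.0422   0.02951] F [-0.03 -0.02 -3.  ] sd [0.49 0.4  0.66] T [-0.179 -0.11   0.001] w 0.0215
```

Emit:
move_arm(series=[[0,0,-0.0005,0],[0,0,-0.001,0],[0,0,-0.001,0]])

```text
time: 6.35
ee_pos: [0.5455, -0.0422, 0.0306]
eef_rot: [0.704, 0.711, 0.0, 0.0]
ft_force: [-0.4, -0.2, -2.6]
width: 0.0217
```

```bash
python3 -c "
from h import *
avg(5)"
```

```text
t 6.55 p [ 0.54541 -0.04219  0.03054] F [-0.06 -0.26 -3.09] sd [0.48 0.42 0.4 ] T [-0.148 -0.102  0.022] w 0.0215
```

Emit:
move_arm(series=[[0,0,-0.0005,0],[0,0,-0.001,0],[0,0,-0.001,0]])

```text
time: 6.85
ee_pos: [0.5455, -0.0422, 0.0316]
eef_rot: [0.704, 0.711, 0.0, 0.0]
ft_force: [0.2, 0.7, -2.3]
width: 0.0219
```

```bash
python3 -c "
from h import *
avg(5)"
```

```text
t 7.05 p [ 0.54539 -0.04218  0.03155] F [ 0.16 -0.05 -3.03] sd [0.24 0.54 0.52] T [-0.18  -0.107  0.015] w 0.0218
```

Emit:
move_arm(series=[[0,0,-0.0005,0],[0,0,-0.001,0],[0,0,-0.001,0]])

```text
time: 7.35
ee_pos: [0.5455, -0.0421, 0.0326]
eef_rot: [0.704, 0.711, 0.0, 0.0]
ft_force: [0.3, 0.7, -3.1]
width: 0.0215
```

```bash
python3 -c "
from h import *
avg(5)"
```

```text
t 7.55 p [ 0.54538 -0.04219  0.03253] F [ 0.57 -0.21 -2.96] sd [0.31 0.55 0.4 ] T [-0.178 -0.119  0.008] w 0.0215
```

Emit:
move_arm(series=[[0,0,-0.0003,0],[0,0,-0.0007,0],[0,0,-0.0007,0]])

```text
time: 7.85
ee_pos: [0.5453, -0.0421, 0.0332]
eef_rot: [0.704, 0.711, -0.0, 0.0]
ft_force: [0.2, -0.2, -3.4]
width: 0.0215
```

```bash
python3 -c "
from h import *
avg(5)"
```

```text
t 8.05 p [ 0.54539 -0.04213  0.03322] F [ 0.67  0.07 -4.03] sd [0.27 0.38 0.33] T [-0.203 -0.101 -0.039] w 0.0215
```

Emit:
move_arm(series=[[0,0,-0.0003,0],[0,0,-0.0005,0],[0,0,-0.0005,0]])

```text
time: 8.35
ee_pos: [0.5453, -0.0421, 0.0337]
eef_rot: [0.704, 0.711, -0.0, 0.0]
ft_force: [0.5, 1.0, -4.7]
width: 0.0216
```

```bash
python3 -c "
from h import *
avg(6)"
```

```text
t 8.6 p [ 0.54536 -0.04215  0.03371] F [-0.37  0.36 -4.73] sd [0.49 0.63 0.69] T [-0.283 -0.125  0.001] w 0.0219
```

Emit:
move_arm(series=[[0,0,-0.0005,0],[0,0,-0.001,0],[0,0,-0.001,0]])

```text
time: 8.9
ee_pos: [0.5453, -0.0421, 0.0347]
eef_rot: [0.704, 0.711, -0.0, -0.0]
ft_force: [0.8, 1.2, -6.3]
width: 0.0216
```

```bash
python3 -c "
from h import *
avg(6)"
```

```text
t 9.15 p [ 0.54533 -0.04213  0.03468] F [ 0.3   1.17 -6.46] sd [0.52 0.39 0.2 ] T [-0.286 -0.152  0.003] w 0.0217
```

Emit:
move_arm(series=[[0,0,0.001,0],[0,0,0.002,0],[0,0,0.003,0],[0,0,0.004,0],[0,0,0.005,0],[0,0,0.0062,0],[0,0,0.0062,0]])

```text
time: 9.85
ee_pos: [0.5456, -0.0422, 0.0286]
eef_rot: [0.704, 0.711, 0.0, 0.0]
ft_force: [0.4, 0.2, -3.0]
width: 0.0216
```

```bash
python3 -c "
from h import *
avg(4)"
```

```text
t 10.0 p [ 0.54555 -0.04221  0.02865] F [-0.04 -0.2  -1.7 ] sd [0.52 0.52 0.85] T [-0.112 -0.072 -0.025] w 0.022
```

Emit:
move_arm(series=[[0,0,0,0],[0,0,0,0],[0,0,0,0],[0,0,0,0],[0,0,-0.05,0],[0,0,-0.1,0],[0,0,-0.15,0],[0,0,-0.17,0],[0,0,-0.17,0]], claw=1)

```text
time: 10.9
ee_pos: [0.5472, -0.0421, 0.2023]
eef_rot: [0.704, 0.711, 0.002, 0.003]
ft_force: [-0.4, -0.7, -0.8]
width: 0.0834
```

```bash
python3 -c "
from h import *
for psi in (7,97,-83,-173,4,94): sh(.5148,.2965,.2,psi)
print(read_state()['joint_positions'])"
```

```text
t 10.9 p [ 0.5472 -0.0421  0.2023] psi 90.57 tilt 0.36 j7 -0.115 F [-0.43 -0.73 -0.8 ] T [-0.008 -0.11   0.012] w 0.0834
shift [ 0.3389 -0.0291  0.0017] roll 1.4586
t 10.9 p [ 0.5472 -0.0421  0.2023] psi 90.57 tilt 0.36 j7 -0.115 F [-0.43 -0.73 -0.8 ] T [-0.008 -0.11   0.012] w 0.0834
shift [ 0.3389 -0.0291  0.0017] roll -0.1122
t 10.9 p [ 0.5472 -0.0421  0.2023] psi 90.57 tilt 0.36 j7 -0.115 F [-0.43 -0.73 -0.8 ] T [-0.008 -0.11   0.012] w 0.0834
shift [ 0.3389 -0.0291  0.0017] roll 3.0294
t 10.9 p [ 0.5472 -0.0421  0.2023] psi 90.57 tilt 0.36 j7 -0.115 F [-0.43 -0.73 -0.8 ] T [-0.008 -0.11   0.012] w 0.0834
shift [ 0.3389 -0.0291  0.0017] roll -1.683
t 10.9 p [ 0.5472 -0.0421  0.2023] psi 90.57 tilt 0.36 j7 -0.115 F [-0.43 -0.73 -0.8 ] T [-0.008 -0.11   0.012] w 0.0834
shift [ 0.3389 -0.0291  0.0017] roll 1.5109
t 10.9 p [ 0.5472 -0.0421  0.2023] psi 90.57 tilt 0.36 j7 -0.115 F [-0.43 -0.73 -0.8 ] T [-0.008 -0.11   0.012] w 0.0834
shift [ 0.3389 -0.0291  0.0017] roll -0.0599
[ 0.58396655  0.23789288 -0.67882929  1.66981846  0.15680761  1.28255307
 -0.11498994]
```

Emit:
move_arm(series=[[0.339,-0.029,0.0,-0.112],[0.339,-0.029,0.0,-0.112],[0.339,-0.029,0.0,-0.112],[0.339,-0.029,0.0,-0.112],[0.339,-0.029,0.0,-0.112],[0.339,-0.029,0.0,-0.112],[0.339,-0.029,0.0,-0.112],[0.339,-0.029,0.0,-0.112],[0.339,-0.029,0.03,-0.112],[0.339,-0.029,0.05,-0.112],[0.339,-0.029,0.05,-0.112],[0.339,-0.029,0.05,-0.112]])

```text
time: 12.1
ee_pos: [0.5129, 0.2961, 0.1484]
eef_rot: [0.663, 0.749, -0.0, -0.0]
ft_force: [0.2, -0.1, 0.1]
width: 0.0869
```

```bash
python3 -c "
from h import *
sh(.5148,.2965,.073,97)
p,d=imaging.camera('scene');p2,d2=imaging.camera('top');np.save('ds4.npy',d);np.save('dt4.npy',d2)
cv2.imwrite('pics/t4f.png',p2[:,:,::-1]);cv2.imwrite('pics/s4f.png',p[:,:,::-1])
g=lambda p,x,y:cv2.resize(np.clip((p[y:y+90,x:x+100,::-1]/255.)**.6*255,0,255).astype(np.uint8),None,fx=4,fy=4,interpolation=cv2.INTER_CUBIC)
cv2.imwrite('pics/s4.png',np.hstack([g(p,330,120),g(p2,80,170)]))
"
```

```text
t 12.1 p [0.5129 0.2961 0.1484] psi 96.97 tilt 0.06 j7 -0.714 F [ 0.23 -0.1   0.14] T [-0.013 -0.147 -0.009] w 0.0869
shift [0.0002 0.002  0.0754] roll -0.0004
```

View pics/s4.png

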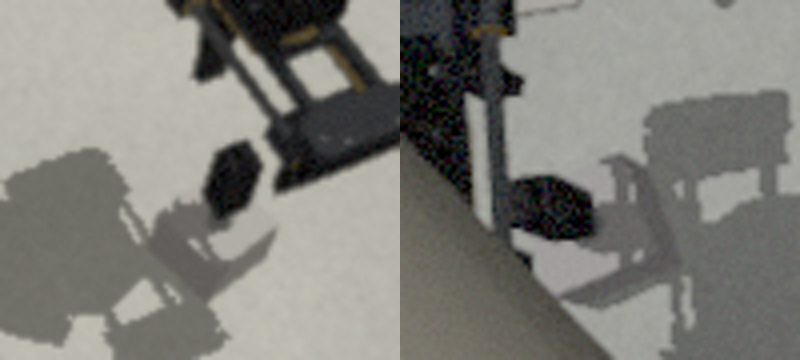

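Emit:
move_arm(series=[[0,0.002,0.02,0],[0,0.002,0.04,0],[0,0.002,0.06,0],[0,0.002,0.0755,0],[0,0.002,0.0755,0],[0,0.002,0.0755,0]])

```text
time: 12.8
ee_pos: [0.5153, 0.2971, 0.0739]
eef_rot: [0.663, 0.749, 0.0, 0.0]
ft_force: [0.4, 0.4, 0.0]
width: 0.0869
```

Emit:
move_arm(series=[[0,0,0,0],[0,0,0,0],[0,0,0,0],[0,0,0,0],[0,0,0,0],[0,0,0,0],[0,0,0,0],[0,0,0,0],[0,0,0,0],[0,0,0,0],[0,0,0,0],[0,0,0,0]], claw=-1, newtons=25)

```text
time: 14.0
ee_pos: [0.5149, 0.2968, 0.073]
eef_rot: [0.663, 0.749, -0.0, 0.0]
ft_force: [-0.2, -0.1, -0.2]
width: 0.0258
```

```bash
python3 -c "
from h import *
sh(.5148,.2965,.073,97)"
```

```text
t 14.0 p [0.5149 0.2968 0.073 ] psi 96.99 tilt 0.01 j7 -0.76 F [-0.23 -0.05 -0.24] T [ 0.039 -0.065 -0.02 ] w 0.0258
shift [-0.0002 -0.0002 -0.    ] roll -0.0002
```

Emit:
move_arm(series=[[0,0,-0.02,0],[0,0,-0.05,0],[0,0,-0.09,0],[0,0,-0.13,0],[0,0,-0.14,0],[0,0,-0.14,0],[0,0,-0.14,0]])

```text
time: 14.7
ee_pos: [0.5146, 0.2962, 0.2115]
eef_rot: [0.663, 0.749, -0.001, -0.0]
ft_force: [0.1, 0.0, -1.9]
width: 0.0262
```

```bash
python3 -c "
from h import *
sh(.5441,.0599,.213,90.6)
p,d=imaging.camera('scene');p2,d2=imaging.camera('top')
cv2.imwrite('pics/t5f.png',p2[:,:,::-1]);cv2.imwrite('pics/s5f.png',p[:,:,::-1])
for n in('scene','top'): print(n,proj(n,(.515,.297,.145)))
g=lambda p,x,y:cv2.resize(np.clip((p[y:y+60,x:x+50,::-1]/255.)**.5*255,0,255).astype(np.uint8),None,fx=8,fy=8,interpolation=cv2.INTER_CUBIC)
cv2.imwrite('pics/s5.png',np.hstack([g(p,365,130),g(p2,80,180)]))
"
```

```text
t 14.7 p [0.5146 0.2962 0.2115] psi 96.98 tilt 0.1 j7 -0.684 F [ 0.12  0.04 -1.86] T [-0.015 -0.119 -0.034] w 0.0262
shift [-0.2382  0.0005 -0.0013] roll 0.1114
scene [391.49877364 153.04911162]
top [106.61634673 216.17303116]
```

View pics/s5.png

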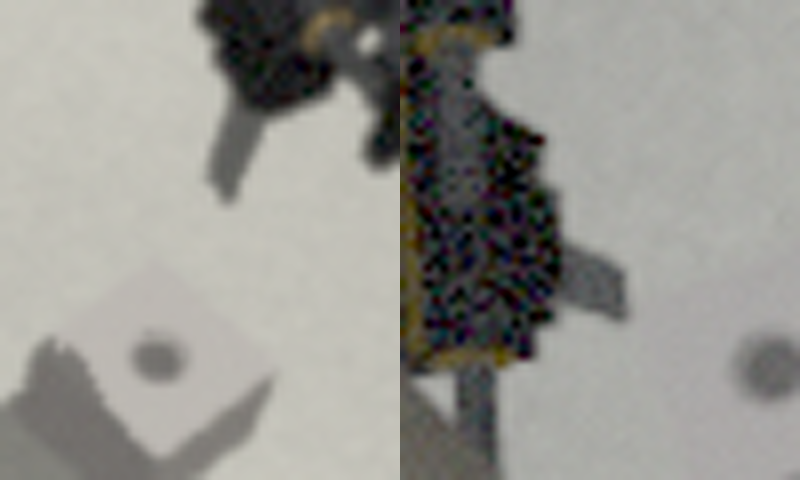

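```bash
python3 -c "
from h import *
p=cv2.imread('pics/s5f.png');p2=cv2.imread('pics/t5f.png')
g=lambda p,x,y:cv2.resize(np.clip((p[y:y+60,x:x+50]/255.)**.5*255,0,255).astype(np.uint8),None,fx=8,fy=8,interpolation=cv2.INTER_CUBIC)
rows=[]
for yaw in (7,97):
  ims=[]
  for n,im,x0,y0 in(('scene',p,365,130),('top',p2,80,180)):
    im=g(im,x0,y0)
    T=np.array([.5146,.2962,.2115-.068])
    c,s=np.cos(np.radians(yaw)),np.sin(np.radians(yaw))
    P=[T+[c*a-s*b,s*a+c*b,z] for a in(-.0065,.0065) for b in(-.00175,.00175) for z in(0,.014)]
    for Q,col in((P,(0,0,255)),([T+[.007*np.cos(a),.007*np.sin(a),z] for a in np.arange(0,6.3,.3) for z in(.014,.059)],(0,255,0))):
      h=cv2.convexHull(np.array([((proj(n,q)-[x0,y0]+.5)*8-.5) for q in Q],np.float32)).astype(int)
      cv2.polylines(im,[h],True,col,1)
    ims.append(im[:340])
  rows.append(np.hstack(ims))
cv2.imwrite('pics/b5.png',cv2.resize(np.hstack(rows),None,fx=.5,fy=.5) if 0 else np.vstack(rows)[:,:])
"
```

```text
(no output)
```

View pics/b5.png

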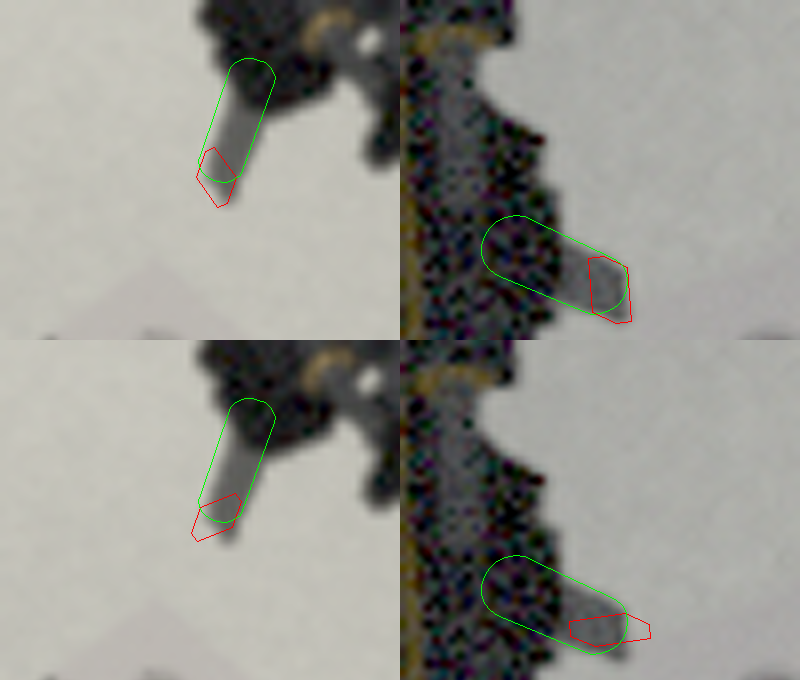

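```bash
python3 -c "
from h import *
sh(.544,.059,.213,180.6)"
```

```text
t 14.8 p [0.5144 0.2961 0.2111] psi 96.99 tilt 0.16 j7 -0.684 F [ 1.04  0.28 -0.27] T [-0.035 -0.053  0.008] w 0.0258
shift [-0.239   0.0005 -0.0017] roll -1.4592
```

Emit:
move_arm(series=[[-0.239,0.0005,-0.002,-1.459],[-0.239,0.0005,-0.002,-1.459],[-0.239,0.0005,-0.002,-1.459],[-0.239,0.0005,-0.002,-1.459],[-0.239,0.0005,-0.002,-1.459],[-0.239,0.0005,-0.002,-1.459],[-0.239,0.0005,-0.002,-1.459],[-0.239,0.0005,-0.002,-1.459],[-0.239,0.0005,-0.002,-1.459],[-0.239,0.0005,-0.002,-1.459],[-0.239,0.0005,-0.002,-1.459],[-0.239,0.0005,-0.002,-1.459],[-0.239,0.0005,-0.002,-1.459],[-0.239,0.0005,-0.002,-1.459]])

```text
time: 16.2
ee_pos: [0.5444, 0.0596, 0.2146]
eef_rot: [-0.005, 1.0, -0.0, -0.0]
ft_force: [-0.4, 0.5, -1.0]
width: 0.0255
```

```bash
cat > look.py <<'E'
from h import *
import sys
tag=sys.argv[1]; gx,gy=.544,.059
s=read_state();Rm=Ro.from_quat(s["eef_rot"]).as_matrix();cur=np.degrees(np.arctan2(Rm[1,0],Rm[0,0]))
sh(gx,gy,.2,180.6)
T=s["ee_pos"]+Rm[:,2]*.068
yaw=np.radians(cur-90);ims=[]
for n,dx,dy in(('scene',20,25),('top',25,30)):
    p,_=imaging.camera(n);cv2.imwrite(f"pics/{tag}_{n}f.png",p[:,:,::-1])
    x0,y0=(proj(n,(gx,gy,.107)).astype(int)-[25,35])
    im=cv2.resize(np.clip((p[y0:y0+60,x0:x0+50,::-1]/255.)**.5*255,0,255).astype(np.uint8),None,fx=8,fy=8,interpolation=cv2.INTER_CUBIC)
    c,sn=np.cos(yaw),np.sin(yaw)
    P=[T+[c*a-sn*b,sn*a+c*b,z] for a in(-.0065,.0065) for b in(-.00175,.00175) for z in(0,.014)]
    S=[T+[.007*np.cos(a),.007*np.sin(a),z] for a in np.arange(0,6.3,.3) for z in(.014,.059)]
    e=np.radians(.6)
    Pl=[np.array([gx+np.cos(e)*a-np.sin(e)*b,gy+np.sin(e)*a+np.cos(e)*b,.107]) for a,b in((-.045,-.017),(.045,-.017),(.045,.017),(-.045,.017))]
    H=[np.array([gx+.0085*np.cos(a),gy+.0085*np.sin(a),.107]) for a in np.arange(0,6.3,.3)]
    im2=im.copy()
    for Q,col in((P,(0,0,255)),(S,(0,255,0)),(Pl,(255,0,0)),(H,(255,0,255))):
        h=cv2.convexHull(np.array([((proj(n,q)-[x0,y0]+.5)*8-.5) for q in Q],np.float32)).astype(int)
        cv2.polylines(im2,[h],True,col,1)
    ims+=[np.vstack([im,im2])]
o=np.hstack(ims);cv2.imwrite(f"pics/{tag}.png",cv2.resize(o,None,fx=.62,fy=.62,interpolation=cv2.INTER_AREA))
E
python3 look.py L1
```

```text
t 16.2 p [0.5444 0.0596 0.2146] psi -179.47 tilt 0.03 j7 1.184 F [-0.35  0.5  -0.97] T [ 0.06  -0.161 -0.013] w 0.0255
shift [ 0.0004 -0.0006  0.0146] roll -0.0013
```

View pics/L1.png

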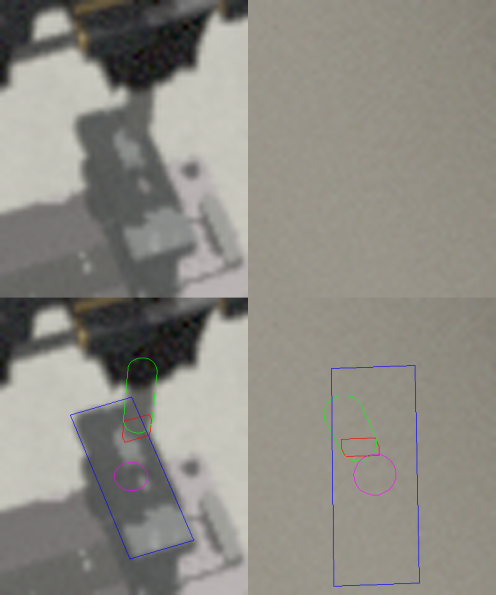

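```bash
cat > zoom.py <<'E'
from h import *
import sys
tag=sys.argv[1];gx,gy=float(sys.argv[2]),float(sys.argv[3]);dx,dy=float(sys.argv[4]),float(sys.argv[5])
s=read_state();Rm=Ro.from_quat(s["eef_rot"]).as_matrix();cur=np.degrees(np.arctan2(Rm[1,0],Rm[0,0]))
T=s["ee_pos"]+Rm[:,2]*.068+[dx,dy,0];yaw=np.radians(cur-90)
p=cv2.imread(f"pics/{tag}_scenef.png")
x0,y0=(proj("scene",(gx,gy,.107)).astype(int)-[22,35]);k=13
im=cv2.resize(np.clip((p[y0:y0+46+8,x0:x0+46-16]/255.)**.4*255,0,255).astype(np.uint8),None,fx=k,fy=k,interpolation=cv2.INTER_CUBIC)
im=cv2.resize(np.clip((p[y0:y0+46,x0:x0+30+6]/255.)**.4*255,0,255).astype(np.uint8),None,fx=k-2,fy=k-2,interpolation=cv2.INTER_CUBIC);k-=2
c,sn=np.cos(yaw),np.sin(yaw);im2=im.copy()
P=[T+[c*a-sn*b,sn*a+c*b,z] for a in(-.0065,.0065) for b in(-.00175,.00175) for z in(0,.014)]
S=[T+[.007*np.cos(a),.007*np.sin(a),z] for a in np.arange(0,6.3,.3) for z in(.014,.059)]
e=np.radians(.6)
B=lambda z:[np.array([gx+np.cos(e)*a-np.sin(e)*b,gy+np.sin(e)*a+np.cos(e)*b,z]) for a,b in((-.045,-.017),(.045,-.017),(.045,.017),(-.045,.017))]
H=[np.array([gx+.0085*np.cos(a),gy+.0085*np.sin(a),.107]) for a in np.arange(0,6.3,.3)]
for Q,col in((P,(0,0,255)),(S,(0,255,0)),(B(.107),(255,0,0)),(H,(255,0,255))):
    h=cv2.convexHull(np.array([((proj("scene",q)-[x0,y0]+.5)*k-.5) for q in Q],np.float32)).astype(int)
    cv2.polylines(im2,[h],True,col,1)
cv2.imwrite(f"pics/{sys.argv[6]}.png",np.hstack([im,im2]))
E
python3 zoom.py L1 .544 .059 0 0 Z1
```

```text
(no output)
```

View pics/Z1.png

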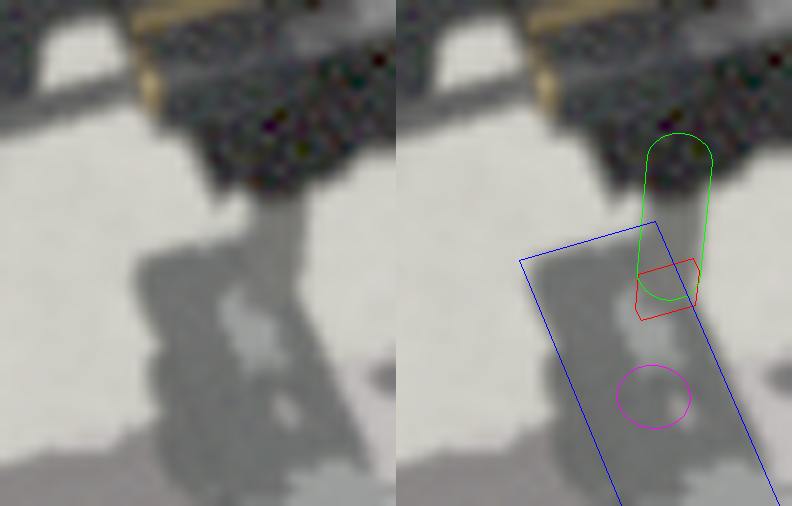

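Emit:
move_arm(series=[[-0.0017,0.0006,0.01,0],[-0.0017,0.0006,0.025,0],[-0.0017,0.0006,0.034,0],[-0.0017,0.0006,0.034,0],[-0.0017,0.0006,0.034,0]])

```text
time: 16.8
ee_pos: [0.5461, 0.0603, 0.1807]
eef_rot: [-0.005, 1.0, 0.0, -0.0]
ft_force: [0.2, 0.4, -0.5]
width: 0.0264
```

```bash
python3 look.py L2; python3 zoom.py L2 .5443 .0602 -.0018 0 Z2
```

```text
t 16.8 p [0.5461 0.0603 0.1807] psi -179.41 tilt 0.04 j7 1.162 F [ 0.17  0.41 -0.5 ] T [ 0.1   -0.107  0.01 ] w 0.0264
shift [ 0.0021 -0.0013 -0.0193] roll -0.0001
```

View pics/Z2.png

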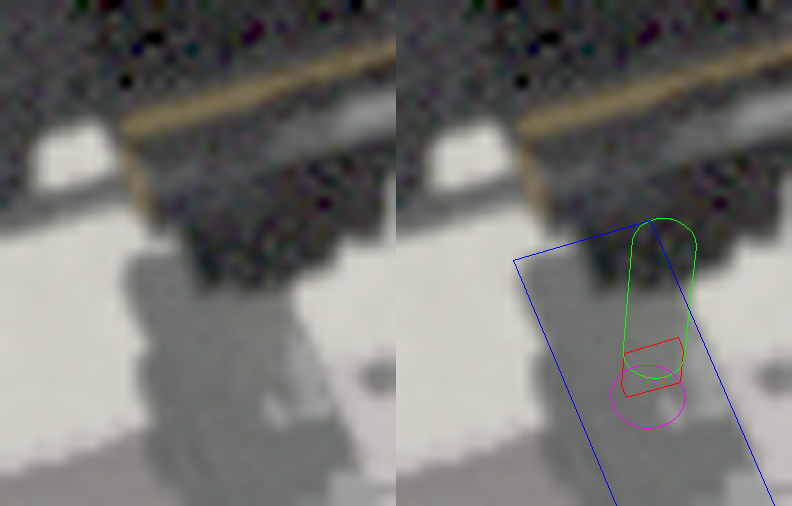

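Emit:
move_arm(series=[[0,0,0.002,0],[0,0,0.004,0],[0,0,0.006,0],[0,0,0.008,0],[0,0,0.009,0],[0,0,0.009,0]])

```text
time: 17.5
ee_pos: [0.5462, 0.0602, 0.1719]
eef_rot: [-0.005, 1.0, -0.0, -0.0]
ft_force: [-0.3, 0.7, -0.8]
width: 0.0254
```

```bash
python3 -c "
from h import *
avg(3)"
```

```text
t 17.6 p [0.54628 0.06025 0.17206] F [ 0.09  0.31 -0.98] sd [0.31 0.27 0.29] T [ 0.1   -0.147 -0.004] w 0.0258
```

Emit:
move_arm(series=[[0,0,0.002,0],[0,0,0.004,0],[0,0,0.006,0],[0,0,0.008,0],[0,0,0.01,0],[0,0,0.012,0],[0,0,0.014,0],[0,0,0.016,0],[0,0,0.016,0]])

```text
time: 18.5
ee_pos: [0.5461, 0.0602, 0.1557]
eef_rot: [-0.005, 1.0, -0.0, -0.0]
ft_force: [-0.4, -0.5, -1.3]
width: 0.0262
```

```bash
python3 -c "
from h import *
avg(3)"
```

```text
t 18.6 p [0.54625 0.06023 0.15603] F [ 0.07 -0.21 -1.2 ] sd [0.41 0.39 0.28] T [ 0.072 -0.168 -0.002] w 0.0259
```

Emit:
move_arm(series=[[0,0,0.003,0],[0,0,0.006,0],[0,0,0.009,0],[0,0,0.0105,0],[0,0,0.012,0],[0,0,0.0135,0],[0,0,0.0135,0]])

```text
time: 19.3
ee_pos: [0.5462, 0.0602, 0.1424]
eef_rot: [-0.005, 1.0, -0.0, -0.0]
ft_force: [0.1, 0.0, -1.7]
width: 0.026
```

```bash
python3 -c "
from h import *
avg(3)"
```

```text
t 19.4 p [0.54629 0.06024 0.14257] F [-0.24 -0.05 -1.54] sd [0.54 0.25 0.34] T [ 0.083 -0.155  0.018] w 0.0256
```

Emit:
move_arm(series=[[0,0,0.002,0],[0,0,0.004,0],[0,0,0.005,0],[0,0,0.006,0],[0,0,0.007,0],[0,0,0.007,0]])

```text
time: 20.0
ee_pos: [0.5462, 0.0602, 0.1354]
eef_rot: [-0.005, 1.0, -0.0, -0.0]
ft_force: [0.3, -1.4, -0.8]
width: 0.0261
```

```bash
python3 -c "
from h import *
avg(3)"
```

```text
t 20.1 p [0.54629 0.06023 0.13556] F [ 0.22 -0.55 -1.24] sd [0.43 0.57 0.42] T [ 0.105 -0.136  0.003] w 0.0258
```

Emit:
move_arm(series=[[0,-0.0002,0,0.1],[0,-0.0004,0,0.2],[0.0001,-0.0005,0,0.3],[0.0001,-0.0007,0,0.4],[0.0002,-0.0009,0,0.5],[0.0003,-0.001,0,0.6],[0.0004,-0.0012,0,0.7],[0.0005,-0.0013,0,0.8]], newtons=35)

```text
time: 20.9
ee_pos: [0.5448, 0.0592, 0.1354]
eef_rot: [0.386, 0.922, -0.001, -0.001]
ft_force: [-5.3, -0.2, 1.4]
width: 0.0256
```

```bash
python3 -c "
from h import *
sh(.546,.06,.13,180)
avg(4)"
```

```text
t 20.9 p [0.5448 0.0592 0.1354] psi 134.54 tilt 0.12 j7 0.381 F [-5.32 -0.2   1.41] T [0.048 1.152 0.125] w 0.0256
shift [-0.0003  0.0015  0.0054] roll -0.7934
t 21.05 p [0.54485 0.05916 0.13537] F [-5.08  0.53  1.82] sd [0.23 0.64 0.8 ] T [0.095 1.312 0.045] w 0.0258
```

Emit:
move_arm(series=[[0.0005,-0.0005,0,0],[0.001,-0.001,0,0],[0.001,-0.001,0,0]])

```text
time: 21.35
ee_pos: [0.5445, 0.0591, 0.1355]
eef_rot: [0.384, 0.923, 0.0, 0.0]
ft_force: [-2.0, 1.5, -1.6]
width: 0.0259
```

```bash
python3 -c "
from h import *
avg(4)"
```

```text
t 21.5 p [0.54447 0.05906 0.13551] F [-1.45  1.87 -1.51] sd [0.62 0.46 0.48] T [0.414 0.256 0.033] w 0.0259
```

Emit:
move_arm(series=[[0,0.0002,0,0.1],[0,0.0003,0,0.2],[0,0.0003,0,0.3],[0,0.0003,0,0.4],[0,0.0003,0,0.5],[0,0.0003,0,0.6]])

```text
time: 22.1
ee_pos: [0.5437, 0.0588, 0.1354]
eef_rot: [0.642, 0.767, -0.001, -0.001]
ft_force: [-6.9, 0.2, 3.1]
width: 0.0258
```

```bash
python3 -c "
from h import *
sh(.5445,.0591,.13,180)
avg(4)"
```

```text
t 22.1 p [0.5437 0.0588 0.1354] psi 100.16 tilt 0.13 j7 -0.187 F [-6.87  0.25  3.13] T [-0.173  1.779  0.091] w 0.0258
shift [0.0002 0.0009 0.0054] roll -1.3936
t 22.25 p [0.54381 0.05884 0.13532] F [-4.78 -0.17  1.3 ] sd [1.25 0.32 1.28] T [-0.084  1.42   0.078] w 0.0259
```

Emit:
move_arm(series=[[0.0001,-0.0006,0,0],[0.0003,-0.0013,0,0],[0.0003,-0.0013,0,0]])

```text
time: 22.55
ee_pos: [0.5435, 0.0588, 0.1355]
eef_rot: [0.64, 0.768, 0.0, 0.0]
ft_force: [-1.3, -0.5, -3.1]
width: 0.0259
```

```bash
python3 -c "
from h import *
avg(4)"
```

```text
t 22.7 p [0.54347 0.05889 0.13548] F [-0.33 -0.95 -3.74] sd [0.56 0.44 0.41] T [-0.315  0.024  0.072] w 0.0257
```

Emit:
move_arm(series=[[0,-0.0002,0,0.1],[0,-0.0004,0,0.2],[0,-0.0006,0,0.3],[0,-0.0006,0,0.3]])

```text
time: 23.1
ee_pos: [0.5429, 0.0588, 0.1355]
eef_rot: [0.748, 0.663, 0.0, 0.0]
ft_force: [-0.3, -1.0, -4.6]
width: 0.0254
```

```bash
python3 -c "
from h import *
sh(.5445,.0591,.13,180)
avg(4)"
```

```text
t 23.1 p [0.5429 0.0588 0.1355] psi 83.08 tilt 0.03 j7 -0.471 F [-0.28 -0.98 -4.59] T [-0.445 -0.109  0.03 ] w 0.0254
shift [0.0005 0.0016 0.0055] roll -1.6915
t 23.25 p [0.54283 0.05885 0.13549] F [ 0.58 -1.34 -4.63] sd [0.55 0.45 0.24] T [-0.503 -0.199  0.049] w 0.026
```

Emit:
move_arm(series=[[0,0,0,0],[0,0,0,0],[0,0,0,0],[0,0,-0.02,0],[0,0,-0.06,0],[0,0,-0.07,0],[0,0,-0.07,0]], claw=0.2)

```text
time: 23.95
ee_pos: [0.5438, 0.0595, 0.2074]
eef_rot: [0.748, 0.664, 0.001, 0.001]
ft_force: [0.4, 0.5, 0.0]
width: 0.0521
```

```bash
python3 -c "
from h import *
sh(.546,-.085,.205,90.6)
sh(.546,-.085,.029,90.6)
p,d=imaging.camera('scene')
cv2.imwrite('pics/s6.png',cv2.resize(np.clip((p[130:250,230:380,::-1]/255.)**.5*255,0,255).astype(np.uint8),None,fx=5,fy=5,interpolation=cv2.INTER_CUBIC))
"
```

```text
t 23.95 p [0.5438 0.0595 0.2074] psi 83.2 tilt 0.22 j7 -0.432 F [0.4  0.54 0.01] T [-0.001 -0.123  0.02 ] w 0.0521
shift [-0.1432  0.0193  0.0024] roll -0.1291
t 23.95 p [0.5438 0.0595 0.2074] psi 83.2 tilt 0.22 j7 -0.432 F [0.4  0.54 0.01] T [-0.001 -0.123  0.02 ] w 0.0521
shift [-0.1433  0.0186  0.1784] roll -0.1291
```

View pics/s6.png

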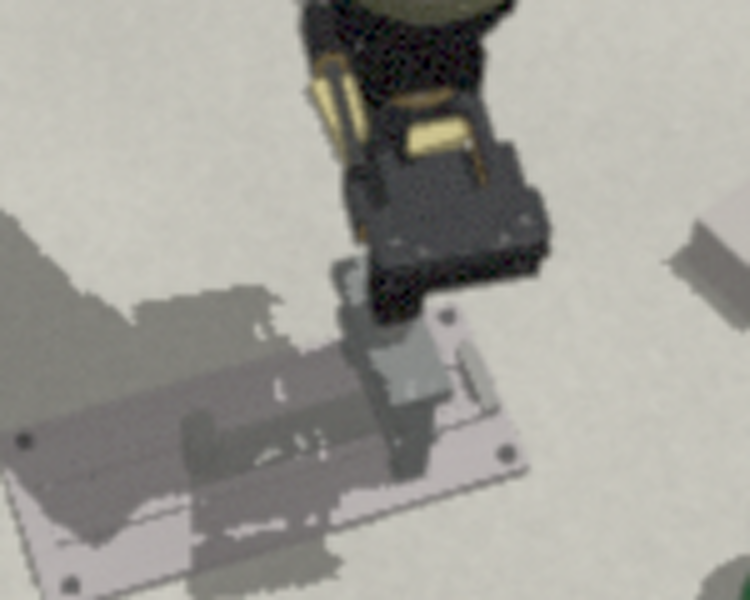

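Emit:
move_arm(series=[[-0.143,0.019,0.0,-0.129],[-0.143,0.019,0.0,-0.129],[-0.143,0.019,0.03,-0.129],[-0.143,0.019,0.08,-0.129],[-0.143,0.019,0.13,-0.129],[-0.143,0.019,0.178,-0.129],[-0.143,0.019,0.178,-0.129],[-0.143,0.019,0.178,-0.129],[-0.143,0.019,0.178,-0.129]], claw=-1)

```text
time: 24.9
ee_pos: [0.5443, -0.0849, 0.0276]
eef_rot: [0.703, 0.711, -0.0, -0.0]
ft_force: [0.0, -0.1, 0.4]
width: 0.0008
```

```bash
python3 -c "
from h import *
sh(.546,-.067,.029,90.6)
avg(3)
p,d=imaging.camera('scene')
cv2.imwrite('pics/s7f.png',p[:,:,::-1])
cv2.imwrite('pics/s7.png',cv2.resize(np.clip((p[130:250,230:380,::-1]/255.)**.5*255,0,255).astype(np.uint8),None,fx=5,fy=5,interpolation=cv2.INTER_CUBIC))
"
```

```text
t 24.9 p [ 0.5443 -0.0849  0.0276] psi 90.59 tilt 0.03 j7 -0.134 F [ 0.04 -0.11  0.38] T [-0.039 -0.12   0.001] w 0.0008
shift [ 0.0179  0.0018 -0.0014] roll -0.0002
t 25.0 p [ 0.54483 -0.08517  0.02827] F [ 0.55 -0.26  0.1 ] sd [0.38 0.22 0.28] T [ 0.004 -0.101  0.014] w 0.0004
```

View pics/s7.png

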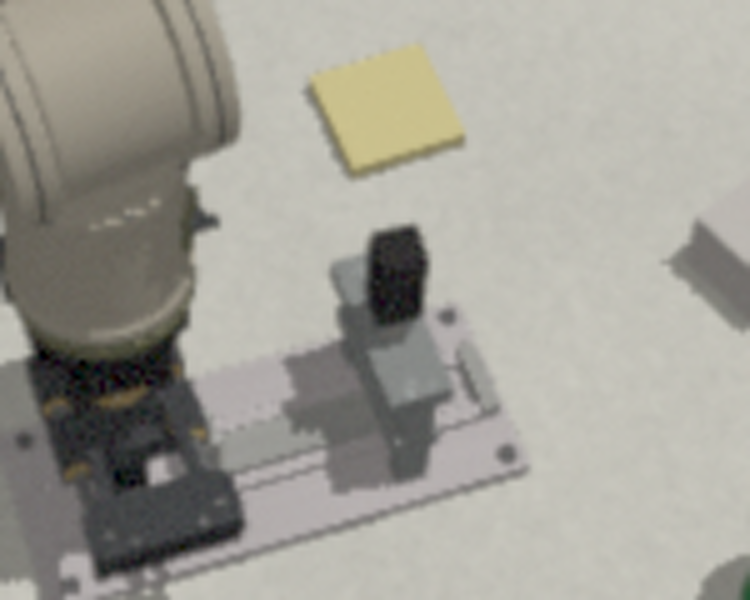

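Emit:
move_arm(series=[[0.006,0.001,0,0],[0.012,0.001,0,0],[0.018,0.001,0,0],[0.02,0.001,0,0],[0.022,0.001,0,0],[0.024,0.001,0,0]])

```text
time: 25.65
ee_pos: [0.5452, -0.0614, 0.0275]
eef_rot: [0.704, 0.711, -0.0, 0.0]
ft_force: [-0.0, -3.0, -0.8]
width: 0.0005
```

```bash
python3 -c "
from h import *
avg(3)"
```

```text
t 25.75 p [ 0.5453  -0.06127  0.02755] F [-0.24 -1.47 -0.41] sd [0.19 1.19 0.31] T [-0.381 -0.063  0.029] w 0.0006
```

Emit:
move_arm(series=[[0.001,0,0,0],[0.002,0,0,0],[0.003,0,0,0]])

```text
time: 26.05
ee_pos: [0.5453, -0.0587, 0.0275]
eef_rot: [0.704, 0.71, -0.0, 0.0]
ft_force: [-0.5, -3.4, 0.2]
width: 0.0003
```

```bash
python3 -c "
from h import *
avg(3)"
```

```text
t 26.15 p [ 0.54524 -0.05824  0.02753] F [-0.85 -2.84 -0.03] sd [0.33 0.48 0.35] T [-0.638 -0.037  0.023] w 0.0001
```

Emit:
move_arm(series=[[0.001,0,0,0],[0.002,0,0,0]])

```text
time: 26.35
ee_pos: [0.5452, -0.0562, 0.0275]
eef_rot: [0.704, 0.711, -0.0, 0.0]
ft_force: [0.0, -3.1, 0.9]
width: 0.0009
```

```bash
python3 -c "
from h import *
sh(.546,-.067,.029,90.6)"
```

```text
t 26.35 p [ 0.5452 -0.0562  0.0275] psi 90.57 tilt 0.01 j7 -0.19 F [ 0.03 -3.07  0.88] T [-0.646 -0.05   0.034] w 0.0009
shift [-0.0108  0.0007 -0.0015] roll -0.0006
```

Emit:
move_arm(series=[[0.001,0,0,0],[0.002,0,0,0]])

```text
time: 26.55
ee_pos: [0.5452, -0.0541, 0.0275]
eef_rot: [0.704, 0.711, -0.0, 0.0]
ft_force: [-0.2, -4.2, -1.4]
width: 0.0003
```

```bash
python3 -c "
from h import *
sh(.546,-.067,.029,90.6)"
```

```text
t 26.55 p [ 0.5452 -0.0541  0.0275] psi 90.57 tilt 0.01 j7 -0.194 F [-0.24 -4.22 -1.38] T [-0.791 -0.025 -0.018] w 0.0003
shift [-0.0129  0.0007 -0.0015] roll -0.0005
```

```bash
python3 -c "
from h import *
sh(.5435,.0590,.210,83.1)
sh(.5435,.0590,.1355,83.1)"
```

```text
t 26.55 p [ 0.5452 -0.0541  0.0275] psi 90.57 tilt 0.01 j7 -0.194 F [-0.24 -4.22 -1.38] T [-0.791 -0.025 -0.018] w 0.0003
shift [ 0.1131 -0.0006 -0.1825] roll 0.1304
t 26.55 p [ 0.5452 -0.0541  0.0275] psi 90.57 tilt 0.01 j7 -0.194 F [-0.24 -4.22 -1.38] T [-0.791 -0.025 -0.018] w 0.0003
shift [ 0.1131 -0.0006 -0.108 ] roll 0.1304
```

Emit:
move_arm(series=[[-0.006,0,0,0],[-0.006,0,-0.05,0],[-0.006,0,-0.1,0],[-0.006,0,-0.15,0],[-0.006,0,-0.183,0],[0.04,0,-0.183,0.13],[0.08,0,-0.183,0.13],[0.113,-0.0006,-0.183,0.13],[0.113,-0.0006,-0.183,0.13],[0.113,-0.0006,-0.183,0.13]], claw=0.2)

```text
time: 27.55
ee_pos: [0.5434, 0.0596, 0.2105]
eef_rot: [0.748, 0.664, 0.0, -0.0]
ft_force: [0.2, -0.1, -0.1]
width: 0.0521
```

```bash
python3 -c "
from h import *
sh(.5435,.0590,.1355,83.1)
p,d=imaging.camera('scene')
cv2.imwrite('pics/s8.png',cv2.resize(np.clip((p[130:250,230:380,::-1]/255.)**.5*255,0,255).astype(np.uint8),None,fx=5,fy=5,interpolation=cv2.INTER_CUBIC))
"
```

```text
t 27.55 p [0.5434 0.0596 0.2105] psi 83.25 tilt 0.02 j7 -0.431 F [ 0.2  -0.08 -0.08] T [-0.099 -0.106  0.026] w 0.0521
shift [-0.0006  0.0002  0.075 ] roll 0.0026
```

View pics/s8.png

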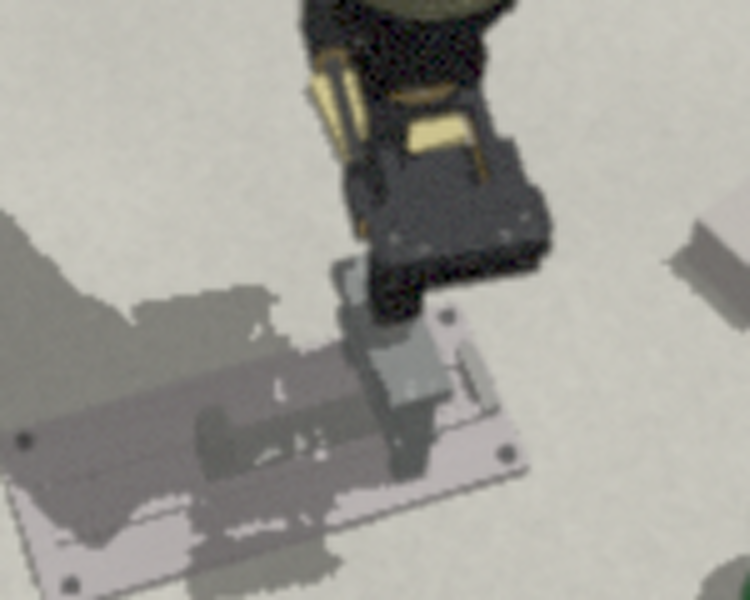

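Emit:
move_arm(series=[[0,0,0.03,0],[0,0,0.06,0],[0,0,0.075,0],[0,0,0.075,0],[0,0,0.075,0]])

```text
time: 28.1
ee_pos: [0.544, 0.0585, 0.1364]
eef_rot: [0.748, 0.663, 0.0, 0.0]
ft_force: [0.3, 1.3, 0.2]
width: 0.0523
```

Emit:
move_arm(series=[[0,0,0,0],[0,0,0,0],[0,0,0,0],[0,0,0,0],[0,0,0,0],[0,0,0,0],[0,0,0,0],[0,0,0,0]], claw=-1, newtons=30)

```text
time: 28.9
ee_pos: [0.5437, 0.059, 0.1358]
eef_rot: [0.748, 0.663, 0.0, 0.0]
ft_force: [-0.8, 0.4, 4.2]
width: 0.0257
```

```bash
python3 -c "
from h import *
sh(.5435,.0590,.1355,83.1)
avg(4)"
```

```text
t 28.9 p [0.5437 0.059  0.1358] psi 83.13 tilt 0.03 j7 -0.472 F [-0.81  0.41  4.2 ] T [0.097 0.017 0.019] w 0.0257
shift [ 0.     -0.0002  0.0003] roll 0.0005
t 29.05 p [0.54367 0.05897 0.13579] F [-0.43  0.51  4.27] sd [0.25 0.47 0.26] T [0.128 0.077 0.015] w 0.0262
```

Emit:
move_arm(series=[[0,-0.0001,0,0.08],[0,-0.0002,0,0.16],[0,-0.0003,0,0.25],[0,-0.0003,0,0.25]])

```text
time: 29.45
ee_pos: [0.5433, 0.0589, 0.1358]
eef_rot: [0.826, 0.564, 0.0, 0.0]
ft_force: [-0.9, 0.1, 5.5]
width: 0.0261
```

```bash
python3 -c "
from h import *
avg(3)
sh(.5435,.0590,.1355,83.1)
"
```

```text
t 29.55 p [0.54334 0.05889 0.13579] F [-0.95  0.26  5.17] sd [0.46 0.4  0.54] T [0.037 0.187 0.072] w 0.0261
t 29.55 p [0.5433 0.0589 0.1358] psi 68.79 tilt 0.02 j7 -0.711 F [-1.55 -0.14  5.63] T [0.047 0.183 0.102] w 0.0261
shift [0.0002 0.0001 0.0003] roll -0.2497
```

Emit:
move_arm(series=[[0,0,0,0],[0,0,0,0],[0,0,0,0],[0,0,-0.02,0],[0,0,-0.06,0],[0,0,-0.075,0],[0,0,-0.075,0]], claw=0.2)

```text
time: 30.25
ee_pos: [0.5444, 0.0591, 0.2128]
eef_rot: [0.825, 0.565, 0.002, 0.001]
ft_force: [0.3, 0.0, -0.6]
width: 0.0519
```

```bash
python3 -c "
from h import *
sh(.546,-.085,.029,90.6)
"
```

```text
t 30.25 p [0.5444 0.0591 0.2128] psi 68.79 tilt 0.23 j7 -0.674 F [ 0.32  0.02 -0.62] T [-0.049 -0.084  0.001] w 0.0519
shift [-0.134   0.0529  0.1838] roll -0.3806
```

Emit:
move_arm(series=[[-0.067,0.026,0.0,-0.15],[-0.126,0.048,0.0,-0.3],[-0.126,0.048,0.03,-0.38],[-0.126,0.048,0.08,-0.38],[-0.126,0.048,0.13,-0.38],[-0.126,0.048,0.182,-0.38],[-0.126,0.048,0.182,-0.38],[-0.126,0.048,0.182,-0.38],[-0.126,0.048,0.182,-0.38]], claw=-1)

```text
time: 31.15
ee_pos: [0.5439, -0.0758, 0.0308]
eef_rot: [0.703, 0.711, 0.001, 0.001]
ft_force: [0.6, -0.4, 0.6]
width: 0.0006
```

```bash
python3 -c "
from h import *
sh(.5455,-.056,.028,90.6)
p,d=imaging.camera('scene')
cv2.imwrite('pics/s9.png',cv2.resize(np.clip((p[130:250,230:380,::-1]/255.)**.5*255,0,255).astype(np.uint8),None,fx=5,fy=5,interpolation=cv2.INTER_CUBIC))
"
```

```text
t 31.15 p [ 0.5439 -0.0758  0.0308] psi 90.59 tilt 0.17 j7 -0.147 F [ 0.57 -0.38  0.64] T [ 0.039 -0.115 -0.064] w 0.0006
shift [0.0198 0.0018 0.0028] roll -0.0002
```

View pics/s9.png

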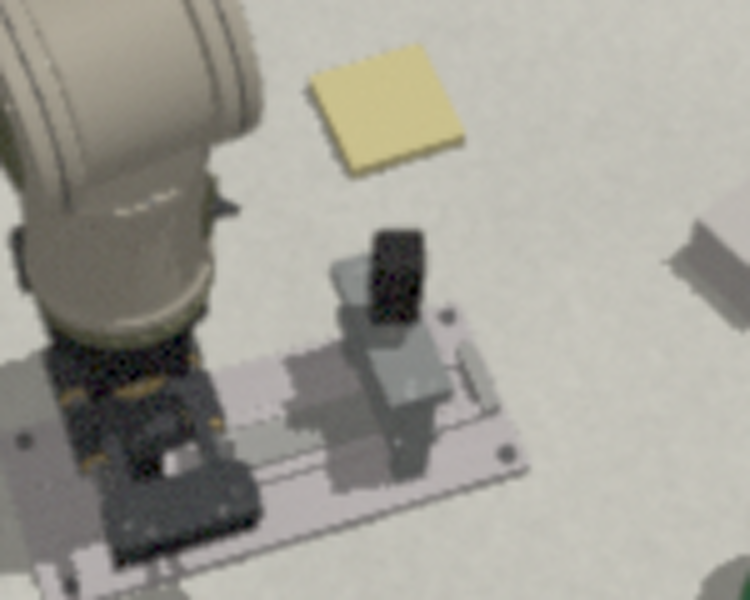

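Emit:
move_arm(series=[[0.008,0.001,0.001,0],[0.016,0.001,0.001,0],[0.02,0.001,0.001,0],[0.022,0.001,0.001,0],[0.024,0.001,0.001,0]])

```text
time: 31.7
ee_pos: [0.5436, -0.0536, 0.0282]
eef_rot: [0.704, 0.71, -0.001, 0.001]
ft_force: [-1.2, -8.4, 4.9]
width: 0.0006
```

```bash
python3 -c "
from h import *
sh(.5455,-.056,.028,90.6)
avg(3)"
```

```text
t 31.7 p [ 0.5436 -0.0536  0.0282] psi 90.52 tilt 0.15 j7 -0.195 F [-1.18 -8.39  4.93] T [-1.73  -0.057  0.014] w 0.0006
shift [-0.0025  0.0019  0.0002] roll -0.0014
t 31.8 p [ 0.54358 -0.05347  0.02807] F [-0.41 -6.41  3.95] sd [0.63 1.43 0.7 ] T [-1.327 -0.077 -0.017] w 0.0005
```

Emit:
move_arm(series=[[0.001,0,0,0],[0.002,0,0,0]])

```text
time: 32.0
ee_pos: [0.5436, -0.0524, 0.0281]
eef_rot: [0.704, 0.71, -0.001, 0.001]
ft_force: [-0.0, -7.4, 5.1]
width: 0.0006
```

```bash
python3 -c "
from h import *
sh(.5455,-.056,.028,90.6)
avg(3)"
```

```text
t 32.0 p [ 0.5436 -0.0524  0.0281] psi 90.46 tilt 0.17 j7 -0.199 F [-0.02 -7.39  5.08] T [-1.653 -0.026  0.019] w 0.0006
shift [-0.0036  0.0019  0.0001] roll -0.0024
t 32.1 p [ 0.54357 -0.05209  0.02806] F [-0.31 -6.99  4.46] sd [0.39 0.67 0.45] T [-1.506 -0.026  0.017] w -0.0001
```

Emit:
move_arm(series=[[-0.002,-0.001,-0.001,0],[-0.002,-0.001,-0.001,0],[0.001,-0.001,-0.001,0],[0.002,-0.001,-0.001,0],[0.003,-0.001,-0.001,0]])

```text
time: 32.6
ee_pos: [0.5421, -0.0484, 0.0286]
eef_rot: [0.704, 0.71, -0.001, 0.001]
ft_force: [-1.0, -7.8, 2.0]
width: 0.0005
```

```bash
python3 -c "
from h import *
sh(.5455,-.056,.028,90.6)
avg(3)"
```

```text
t 32.6 p [ 0.5421 -0.0484  0.0286] psi 90.51 tilt 0.11 j7 -0.204 F [-1.01 -7.81  2.05] T [-1.452 -0.026 -0.005] w 0.0005
shift [-0.0076  0.0033  0.0006] roll -0.0015
t 32.7 p [ 0.5421  -0.04815  0.02862] F [-0.8  -6.61  2.09] sd [0.17 0.9  0.35] T [-1.282 -0.037  0.014] w 0.0001
```

Emit:
move_arm(series=[[0.001,0,0,0],[0.002,0,0,0]])

```text
time: 32.9
ee_pos: [0.5421, -0.0466, 0.0286]
eef_rot: [0.704, 0.71, -0.001, 0.001]
ft_force: [-0.2, -7.0, 1.6]
width: 0.0006
```

```bash
python3 -c "
from h import *
sh(.5455,-.056,.028,90.6)
avg(3)"
```

```text
t 32.9 p [ 0.5421 -0.0466  0.0286] psi 90.5 tilt 0.11 j7 -0.207 F [-0.21 -7.    1.57] T [-1.439  0.01  -0.016] w 0.0006
shift [-0.0095  0.0034  0.0006] roll -0.0017
t 33.0 p [ 0.54205 -0.04621  0.0286 ] F [-0.25 -6.12  1.39] sd [0.22 0.63 0.66] T [-1.304e+00  5.000e-03 -1.000e-03] w 0.0005
```

Emit:
move_arm(series=[[-0.003,0,0,0],[-0.003,0.003,0,0],[-0.001,0.003,0,0],[0.002,0.003,0,0],[0.004,0.003,0,0],[0.006,0.003,0,0],[0.008,0.003,0,0],[0.01,0.003,0,0],[0.012,0.003,0,0]])

```text
time: 33.9
ee_pos: [0.545, -0.034, 0.0285]
eef_rot: [0.704, 0.71, -0.001, 0.0]
ft_force: [-0.3, -5.9, 1.0]
width: 0.0004
```

```bash
python3 -c "
from h import *
sh(.5455,-.029,.028,90.6)
avg(3)"
```

```text
t 33.9 p [ 0.545  -0.034   0.0285] psi 90.52 tilt 0.09 j7 -0.232 F [-0.28 -5.86  1.01] T [-1.265 -0.105  0.029] w 0.0004
shift [0.005  0.0006 0.0005] roll -0.0013
t 34.0 p [ 0.54491 -0.03327  0.02848] F [ 0.06 -4.44  0.98] sd [0.25 1.2  0.51] T [-0.963 -0.118  0.018] w 0.0004
```

Emit:
move_arm(series=[[0.001,0,0,0],[0.002,0,0,0]])

```text
time: 34.2
ee_pos: [0.5449, -0.0317, 0.0285]
eef_rot: [0.704, 0.71, -0.0, 0.0]
ft_force: [-0.8, -6.4, 0.2]
width: 0.0003
```

```bash
python3 -c "
from h import *
sh(.5455,-.029,.028,90.6)
avg(3)"
```

```text
t 34.2 p [ 0.5449 -0.0317  0.0285] psi 90.54 tilt 0.06 j7 -0.236 F [-0.85 -6.42  0.24] T [-1.26  -0.165 -0.03 ] w 0.0003
shift [0.0027 0.0006 0.0005] roll -0.0011
t 34.3 p [ 0.54491 -0.03132  0.02851] F [-0.32 -5.08 -0.38] sd [0.5 1.1 0.8] T [-1.044 -0.158 -0.03 ] w 0.0008
```

Emit:
move_arm(series=[[0.001,0,0,0],[0.002,0,0,0],[0.003,0,0,0]])

```text
time: 34.6
ee_pos: [0.5449, -0.0302, 0.0285]
eef_rot: [0.704, 0.71, -0.001, 0.001]
ft_force: [-0.2, -12.8, 0.8]
width: 0.0001
```

Emit:
move_arm(series=[[0.001,0,0,0],[0.002,0,0,0]])

```text
time: 34.8
ee_pos: [0.5449, -0.0301, 0.0286]
eef_rot: [0.705, 0.71, -0.002, 0.002]
ft_force: [0.4, -18.2, 1.8]
width: 0.0004
```

Emit:
move_arm(series=[[-0.006,0,0,0],[-0.02,0,0,0],[-0.02,0,-0.05,0],[-0.02,0,-0.1,0],[-0.02,0,-0.15,0],[-0.06,0,-0.17,0],[-0.11,0,-0.17,0],[-0.16,0,-0.17,0],[-0.21,0,-0.17,0],[-0.25,0,-0.17,0],[-0.25,0,-0.17,0],[-0.25,0,-0.17,0]])

```text
time: 36.0
ee_pos: [0.5471, -0.2765, 0.198]
eef_rot: [0.704, 0.71, 0.0, -0.001]
ft_force: [0.4, 1.4, 0.4]
width: 0.0007
```

```bash
python3 -c "
from h import *
avg(2)
p,d=imaging.camera('scene');p2,d2=imaging.camera('top')
cv2.imwrite('pics/fs.png',p[:,:,::-1]);cv2.imwrite('pics/ft.png',p2[:,:,::-1])
f=lambda p,a,b:cv2.resize(np.clip((p[b:b+90,a:a+130,::-1]/255.)**.5*255,0,255).astype(np.uint8),None,fx=6,fy=6,interpolation=cv2.INTER_CUBIC)[:,:780]
cv2.imwrite('pics/fz1.png',f(p,225,150));cv2.imwrite('pics/fz2.png',f(p2,205,160))
# home / driver predictions (top + scene)
a=cv2.absdiff(cv2.imread('pics/fs.png'),cv2.imread('pics/scene0.png')).max(2)
"
```

```text
t 36.05 p [ 0.54759 -0.27494  0.19832] F [0.09 0.9  0.14] sd [0.29 0.47 0.24] T [ 0.012 -0.137 -0.01 ] w 0.0006
```

View pics/fz1.png

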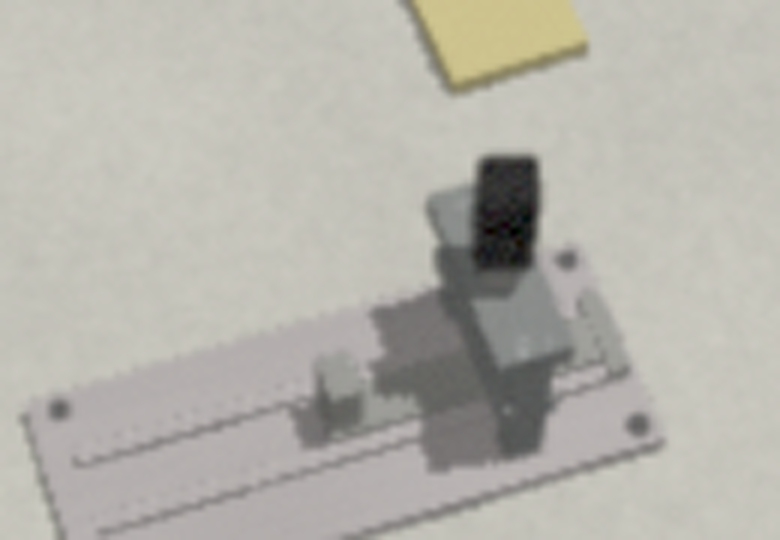

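View pics/fz2.png

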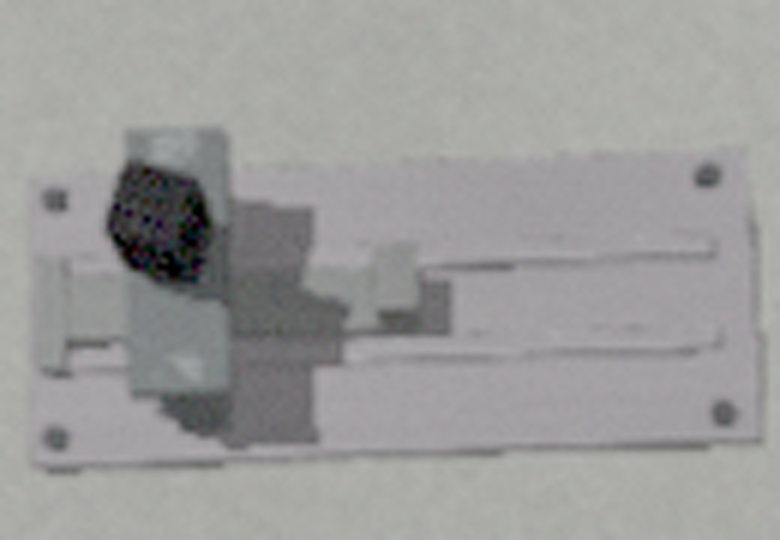

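View pics/fs.png

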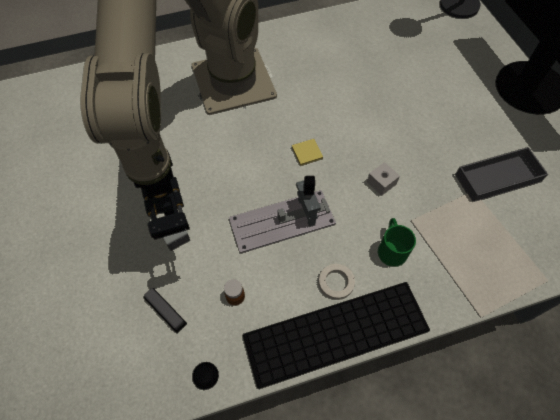

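```bash
python3 -c "
from h import *
for n in('top','scene'):
    p,d=imaging.camera(n);c=C[n];u,v=np.meshgrid(np.arange(560),np.arange(420))
    X=np.stack([u,v,np.ones_like(u)],-1)@np.linalg.inv(c['camera_matrix']).T*d[...,None]
    W=(X-c['t'])@c['R'];m=(d>0)&(abs(W[...,0]-.545)<.03)&(abs(W[...,1]-.06)<.03)&(W[...,2]>.165)
    P=W[m];t=P[P[:,2]>.176];print(n,m.sum(),np.percentile(P[:,2],[50,90,99]),t.mean(0),cv2.minAreaRect(t[:,:2].astype(np.float32)*1000))
    m=(d>0)&(abs(W[...,0]-.546)<.02)&(abs(W[...,1]+.012)<.03)&(W[...,2]>.05)&(W[...,2]<.066)
    t=W[m];print('grip',m.sum(),t.mean(0))
"
```

```text
top 213 [0.17872141 0.18088949 0.18181729] [0.54386007 0.0582147  0.17913042] ((544.25830078125, 58.39625549316406), (25.50257682800293, 25.71232795715332), 73.81968688964844)
grip 76 [ 0.54546587 -0.01358985  0.05765653]
scene 120 [0.17711674 0.18034379 0.18175137] [0.5454488  0.0604867  0.17856394] ((546.0589599609375, 59.7908935546875), (23.9665470123291, 24.607650756835938), 69.00167846679688)
grip 53 [ 0.54688017 -0.01081854  0.05620866]
```

```bash
python3 -c "
from bench import r
print(r.close_job())"
```

```text
the job is handed in; nothing more can be done
None
```

I handed the job in at about 36 s of the 72 s allowed. As far as my checks show, everything in the task is met. The pinch was never measured directly; I worked it out from how hard the block was to push.

- **Part-way:** I drew the block to about 30 mm short of the end stop and lifted it gently to feel the gap to the foot, which came to about 4.5 mm at most. I then turned the screw with the driver to a light drag, about 3–4 N to push. That was an estimated pinch of only 1–2 N, so I turned it 0.25 rad more.
- **Pinch:** With the block sliding cleanly, the final drag was about 6 N. That means a pinch of roughly 2.7–4.9 N, depending on the friction. One reading before that was inflated because the fingers were also pressing down on the block, so I raised them slightly and measured again.
- **Home:** I pushed the block on until the force rose sharply to 18 N with no further movement. The cameras then put it at about jig x = −15 mm, which is home.
- **Driver:** It stands in the screw with its handle top at 0.179–0.180 m, so the blade is seated on the slot floor. The handle's centre is within about 2 mm of the screw axis, which is the limit of the camera calibration.
- **Bystanders:** The final scene picture shows the mug, jar, tape, notes and stapler where they started. The arm is clear of everything.
- **Disagreements:** The two cameras differed by about 2 mm throughout. While I turned the driver, side forces reached about 7 N because it was held slightly off centre, so I shifted the hand to ease them.

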